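# Nest the flower pots in the pull-out tray and latch it home

### The job

Clear the clay flower pots off the craft table: pull the pot rack's tray out to its stop and stand all the pots in it, nested one in another in two upright stacks, the large pots between the four wide-set pegs and the small ones between the four close-set pegs. Then push the tray fully home so that its catch snaps in, and do not knock over the paint jar, the glue bottle or the tin of brushes.

Things in the scene. Friction and masses are not known exactly. Their poses are not given: they have to be found in the camera images.
- tray (a joint): How far the rack's tray stands out, m: 0 = fully home, 0.17 = out at its stop; found ajar. About 1.5 N drag on its runners. A spring roller catch at the back: going in, the push rises to about 10 N from 13 mm on; past about 5 mm the roller drops behind its strike and draws the tray to 0, then holds it with about 8 N.
- tray_handle (a point): Middle of the tray's steel bar handle: an 11 mm round bar, 110 mm long, lying across the tray 50 mm above the table, 35 mm in front of the tray's front board (29 mm free between them, free above). Moves with the tray. x points into the rack (the way home), y along the bar, z up. The board's top edge is 72 mm above the table.
- large_place (a point): Where the large pots stack: on the tray's floor (30 mm above the table), centre of four upright 10 mm dowel pegs, 70 mm high, at the corners of a 62 mm square (peg centres) with sides along x and y: 5 mm free round a large pot's collar; fingers fit between pegs along x. x points into the rack, y left, z up. Moves with the tray; 153 mm in and 55 mm left of tray_handle.
- small_place (a point): Where the small pots stack: the same, 110 mm to the right (-y) of large_place, with its four pegs closer: a 54 mm square between centres, 5 mm free round a small pot's collar. The tray inside is 212 mm along x and 226 mm along y, both places half way along x; its side and rear walls rise 34 mm above the floor, the front board 42 mm.
- rack_roof (a point): Middle of the front edge of the rack's fixed plywood roof, on its underside, 193 mm above the table. x points into the rack. The roof is 160 mm deep, 12 mm thick; the rack 290 mm wide, with raked sides reaching 100 mm further forward at the bottom. With the tray home both places lie 18 mm behind this edge, with the tray out 152 mm in front of it.
- large1: A large squat clay flower pot, open end up: 68 mm across its upright collar (the top 22 mm, wall 3 mm), 50 mm high; below the collar it tapers from 55 mm to 44 mm at the foot. Origin: centre of the underside, z up the axis. Nested in another large pot it stands 22 mm higher than that one, collar on rim, with 1 mm side play. 3 or 4 large pots are present, all alike; None if absent.
- large2: A large squat clay flower pot, open end up: 68 mm across its upright collar (the top 22 mm, wall 3 mm), 50 mm high; below the collar it tapers from 55 mm to 44 mm at the foot. Origin: centre of the underside, z up the axis. Nested in another large pot it stands 22 mm higher than that one, collar on rim, with 1 mm side play. 3 or 4 large pots are present, all alike; None if absent.
- large3: A large squat clay flower pot, open end up: 68 mm across its upright collar (the top 22 mm, wall 3 mm), 50 mm high; below the collar it tapers from 55 mm to 44 mm at the foot. Origin: centre of the underside, z up the axis. Nested in another large pot it stands 22 mm higher than that one, collar on rim, with 1 mm side play. 3 or 4 large pots are present, all alike; None if absent.
- large4: A large squat clay flower pot, open end up: 68 mm across its upright collar (the top 22 mm, wall 3 mm), 50 mm high; below the collar it tapers from 55 mm to 44 mm at the foot. Origin: centre of the underside, z up the axis. Nested in another large pot it stands 22 mm higher than that one, collar on rim, with 1 mm side play. 3 or 4 large pots are present, all alike; None if absent.
- small1: A small squat clay flower pot, open end up: 56 mm across its upright collar (the top 20 mm, wall 2.5 mm), 44 mm high; below the collar it tapers from 45 mm to 36 mm at the foot. Origin: centre of the underside, z up the axis. Nested in another small pot it stands 20 mm higher than that one, collar on rim, with 1 mm side play. 2 or 3 small pots are present, all alike; None if absent.
- small2: A small squat clay flower pot, open end up: 56 mm across its upright collar (the top 20 mm, wall 2.5 mm), 44 mm high; below the collar it tapers from 45 mm to 36 mm at the foot. Origin: centre of the underside, z up the axis. Nested in another small pot it stands 20 mm higher than that one, collar on rim, with 1 mm side play. 2 or 3 small pots are present, all alike; None if absent.
- small3: A small squat clay flower pot, open end up: 56 mm across its upright collar (the top 20 mm, wall 2.5 mm), 44 mm high; below the collar it tapers from 45 mm to 36 mm at the foot. Origin: centre of the underside, z up the axis. Nested in another small pot it stands 20 mm higher than that one, collar on rim, with 1 mm side play. 2 or 3 small pots are present, all alike; None if absent.
- paint_jar: Bystander among the pots: a closed grey plastic paint jar, 60 mm across, 80 mm high. Origin: centre of its underside, z up.
- glue: Bystander at the right of the table: a white glue bottle, 56 mm across, 150 mm high. Origin: centre of its underside, z up.
- brushes: Bystander at the right of the table: a tin of brushes, 74 mm across, 90 mm high, brushes to about 205 mm. Origin: centre of its underside, z up.
- tape: Bystander near the pots: a roll of tape lying flat, 84 mm across, 25 mm high. Origin: centre of its underside.

How it is judged (in metres and radians):
On the way, in this order (a step that is already met when the one before it is completed fails the run):
1. the tray is pulled out (more than 140 mm) (value of joint tray above 0.14 m), for 0.1 s.
2. all pots stand nested in two stacks, each size between its own pegs, in the tray while it is out (horizontal distance between each of large1, large2, large3, large4 and large_place below 0.012 m and z of large1 in the frame of large_place between -0.005 and 0.072 m and angle between each of large1, large2, large3, large4, small1, small2, small3's own z axis and vertical below 0.15 rad and z of large2 in the frame of large_place between -0.005 and 0.072 m and z of large3 in the frame of large_place between -0.005 and 0.072 m and z of large4 in the frame of large_place between -0.005 and 0.072 m and horizontal distance between each of small1, small2, small3 and small_place below 0.012 m and z of small1 in the frame of small_place between -0.005 and 0.046 m and z of small2 in the frame of small_place between -0.005 and 0.046 m and z of small3 in the frame of small_place between -0.005 and 0.046 m and value of joint tray above 0.05 m), for 0.3 s.
3. the tray is pushed home past its catch (value of joint tray below 0.003 m), for 0.2 s.
At the end, for the whole second after the job is handed in: Tray home in its catch (within 3 mm); every pot upright in it (0.15 rad) and at rest: the large ones nested in one stack at large_place, the small ones at small_place (axes within 12 mm of the place, no higher than 6 mm over the full nested stack); jar, bottle and brush tin not knocked over (value of joint tray between -0.003 and 0.003 m and horizontal distance between each of large1, large2, large3, large4 and large_place below 0.012 m and z of large1 in the frame of large_place between -0.005 and 0.072 m and angle between each of large1, large2, large3, large4, small1, small2, small3's own z axis and vertical below 0.15 rad and z of large2 in the frame of large_place between -0.005 and 0.072 m and z of large3 in the frame of large_place between -0.005 and 0.072 m and z of large4 in the frame of large_place between -0.005 and 0.072 m and horizontal distance between each of small1, small2, small3 and small_place below 0.012 m and z of small1 in the frame of small_place between -0.005 and 0.046 m and z of small2 in the frame of small_place between -0.005 and 0.046 m and z of small3 in the frame of small_place between -0.005 and 0.046 m and linear speed of each of large1, large2, large3, large4, small1, small2, small3 below 0.03 m/s); the robot touches nothing.
It fails at once if the paint jar, glue bottle or brush tin is knocked over (tilted more than 0.6 rad) (angle between any of paint_jar, glue, brushes's own z axis and vertical above 0.6 rad).
Of large1, large2, large3, large4 only 3 to 4 are there at a start; the rules pass over those that are not, and their reading is None.
Of small1, small2, small3 only 2 to 3 are there at a start; the rules pass over those that are not, and their reading is None.
At some moment in a run one of large1, large2, large3, large4, small1, small2, small3 may be knocked a few centimetres aside while the robot is not near it.
It also fails if it takes over 210 s, if anything falls off the work surface, if the arm or the gripper's body presses on something with over 40 N, if the wrist force passes 120 N, or if a joint passes its speed limit or range.

### The arm

A 6-joint arm with a two-finger parallel gripper is mounted at the origin on the work surface. World frame = base frame: x ahead of the robot, y to its left, z up, the work surface at z = 0. Lengths are in mm, angles in rad, forces in N, time in s.
With the tool pointing down it reaches from about 250 to 775 mm from the base axis. Payload 8.9 kg.
Tool frame: the origin (TCP) lies on the centre line of the jaws, within the pads' length; the fingertips stand 25 mm ahead of it and the grasp point (between the pads) lies 6 mm ahead of it; z points along the fingers, y is the direction in which the jaws open and shut (so a half turn about z gives the same grasp; the last joint's range is limited). The gripper opens to 85 mm and grips with 20 to 120 N. Pads are 22 mm wide; open, the fingers measure 114 mm over their backs; the gripper's body (76 mm by 85 mm) begins 54 mm behind the grasp point. The pads swing forward as they close: fully open they stand 13 mm farther back than shut.
Start: joints at [-1.259, 0.291, -0.153, 1.127, 0, 1.431], TCP at [228.736, -472.55, 256.305] pointing down, gripper open.
Joint ranges: [-2.52, 2.52], [-0.91, 1.74], [-1.3, 1.37], [-1.96, 2.02], [-1.52, 1.47], [-3.14, 3.14]. Speed limits (rad/s): [2.22, 2.22, 2.79, 3.14, 3.14, 3.14].

### API

Orientations are given as a unit quaternion [x, y, z, w].
In Python, from plant import * gives the robot as it stands.
- The arm moves only by the tool step_arm, never from a script. Its argument "increments" is a list of rows, each an object of numbers: "dx", "dy", "dz": the shift along the tool's x, y, z in m; "ax", "ay", "az": the turn, a rotation vector about the tool's x, y, z in rad. A call has 1 to 12 rows; each row is the pose to reach, as a shift and turn from the pose commanded when the call began, along the tool's axes at that moment; what a row does not reach only later rows make up. A row lasts 1/8 s, in which the tool goes at most 62.5 mm and 10.7 degrees, less where a joint would pass 70% of its speed; a pose out of reach is approached as far as the arm can. A call with a gripper value outside its range is refused whole. "grip" is the opening, from -1 (shut) to 1 (fully open), so that 0 is half open, set as the call begins (left out, the last holds). The fingers move at their own pace and stop on an object; "grip_force" is the grip in N (left out, the last holds). Time passes only in rows, so rows that repeat a pose let the fingers close. It gives the time, the measured TCP pose, the force and the opening at its end, in the units of the state.
- get_obs(): the state, without advancing time (a new reading comes with each control period).
- get_image(name): name is "side" or "top" or "wrist"; returns a dict with "frame" (400x640x3 uint8, red, green, blue), "intrinsics" (3x3 intrinsics, pixels), "k1" (the pictures are not rectified: a ray, as slopes to the right and down, at radius r is drawn at 1 + k1 r^2 times it, then the intrinsics apply), "pose" (4x4, takes a point from camera to world coordinates). Camera axes: x right, y down, z forward; pixel columns grow to the right and rows downward; lengths in mm; the calibration is good to about 2 mm. A picture is of the moment at which its call begins. There is no depth.
- hand_in(): hands the job in, once; it reports no verdict.
The state is a dict: "t": time; "qpos": joint angles; "joint_velocities": joint speeds; "effort": joint torques, N m; "tool_pos": TCP position; "ee_rot": TCP orientation; "wrist_force": force on the tool from outside, world axes, zero at the start; "wrist_torque": the same for the moment, N m; "opening": opening from 0.0 (shut) to 1.0 (fully open).
Only numpy, scipy, OpenCV 4.12 (cv2) and the standard library are available. Lean on these libraries where they do the work, as an engineer would, in place of code of your own. Each camera call takes 0.05 s, during which the arm holds its last target.

## Working session

There is one attempt and no reset: what is moved stays moved. The work goes in short steps, Python scripts to look and compute and a tool call to move; the robot and the scene stay as the last step left them, time stands still between calls to the robot, and variables do not carry over. Pictures are saved under pics/ and viewed, and the job is handed in when it is done.

Besides the shell and the picture viewer there is one more tool, called by a JSON object that holds its "op" and its "data". step_arm: Moves the arm, as the interface text tells. Its arguments: {"type":"object","properties":{"increments":{"type":"array"},"grip":{"type":"number"},"grip_force":{"type":"number"}},"required":["increments"]}

```bash
ls; mkdir -p pics
python3 - <<'E'
from plant import *
import cv2
o=get_obs(); print(o)
for n in ["side","top","wrist"]:
    d=get_image(n); cv2.imwrite(f"pics/{n}0.png",cv2.cvtColor(d["frame"],cv2.COLOR_RGB2BGR))
    print(n,d["intrinsics"],d["k1"],d["pose"])
E
```

```text
pics
{'t': 0.0, 'qpos': array([-1.25930508e+00,  2.91271338e-01, -1.54127883e-01,  1.12670100e+00,
        2.27813399e-05,  1.43151568e+00]), 'joint_velocities': array([ 1.30475197e-04, -1.21368418e-04,  6.51568488e-06,  6.05312570e-04,
        1.58130430e-04,  8.68799524e-05]), 'effort': array([ 5.39769844e-04, -5.37149084e+01,  3.31365538e+01,  1.61150610e-02,
       -2.56437015e-04, -1.89602702e-06]), 'tool_pos': array([ 228.61470828, -472.15848477,  255.73635097]), 'ee_rot': array([ 9.74707721e-01,  2.23482511e-01, -4.47181510e-05, -6.50509736e-04]), 'wrist_force': array([-0.34731434, -0.07613995, -0.44282305]), 'wrist_torque': array([-0.01120526,  0.02656118, -0.06106234]), 'opening': 1.0012765624534994}
side [[494.54240777   0.         323.04821808]
 [  0.         494.54240777 210.01994815]
 [  0.           0.           1.        ]] -0.15556352253110617 [[ 7.04887810e-01 -3.31795916e-01  6.26932728e-01 -5.03817719e+02]
 [-7.09070271e-01 -3.53003306e-01  6.10416266e-01 -1.10405183e+03]
 [ 1.87757010e-02 -8.74814344e-01 -4.84094347e-01  9.53093972e+02]
 [ 0.00000000e+00  0.000000
[... 185 characters left out ...]
2307868 [[ 2.70111437e-02 -9.84051085e-01  1.75823377e-01  3.68280309e+02]
 [-9.99628623e-01 -2.72246177e-02  1.19834883e-03 -9.47776470e+01]
 [ 3.60748776e-03 -1.75790449e-01 -9.84420999e-01  1.13324506e+03]
 [ 0.00000000e+00  0.00000000e+00  0.00000000e+00  1.00000000e+00]]
wrist [[334.2842727    0.         316.12106177]
 [  0.         334.2842727  200.22189222]
 [  0.           0.           1.        ]] -0.030396813862293797 [[ 4.35331228e-01 -8.60073012e-01 -2.66009652e-01  2.96780668e+02]
 [-9.00269754e-01 -4.16236298e-01 -1.27521430e-01 -4.38632127e+02]
 [-1.04513223e-03  2.94994504e-01 -9.55498378e-01  3.72855983e+02]
 [ 0.00000000e+00  0.00000000e+00  0.00000000e+00  1.00000000e+00]]
```

View pics/top0.png

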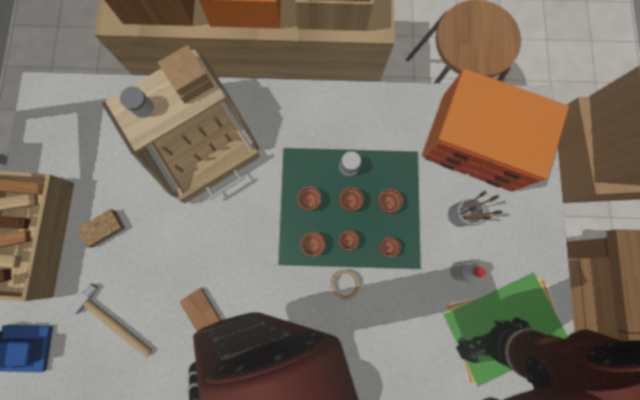

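View pics/side0.png

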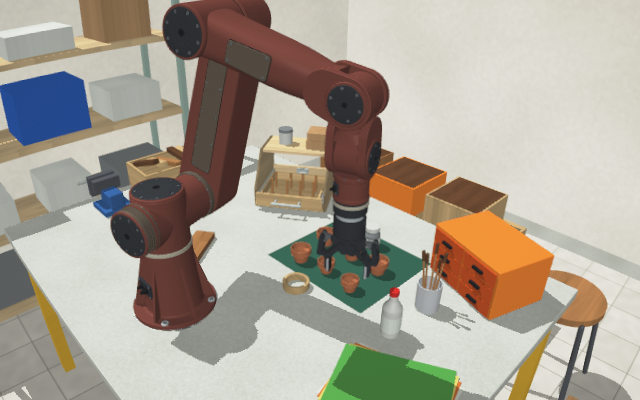

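View pics/wrist0.png

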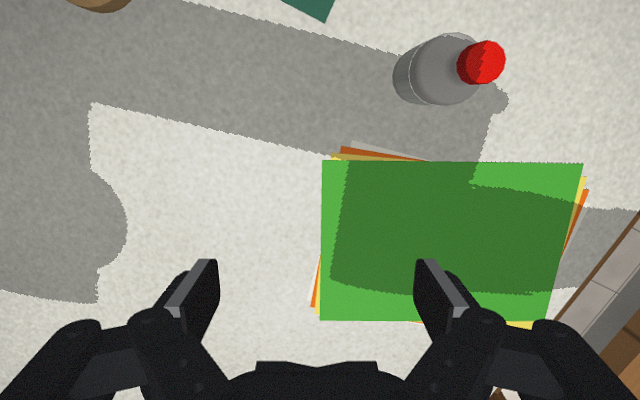

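```bash
cat > h.py <<'E'
from plant import *
import numpy as np, cv2
from scipy.spatial.transform import Rotation as R
def img(n,save=None):
    d=get_image(n)
    if save: cv2.imwrite(f"pics/{save}.png",cv2.cvtColor(d["frame"],cv2.COLOR_RGB2BGR))
    return d
def ray(d,u,v):
    K=d["intrinsics"]; x=(u-K[0,2])/K[0,0]; y=(v-K[1,2])/K[1,1]
    D=np.array([d["k1"],0,0,0]) if False else None
    a,b=x,y
    for _ in range(20):
        s=1+d["k1"]*(a*a+b*b); a,b=x/s,y/s
    P=np.asarray(d["pose"]); return P[:3,3],P[:3,:3]@np.array([a,b,1.])
def onz(d,u,v,z):
    o,r=ray(d,u,v); return o+r*(z-o[2])/r[2]
def proj(d,p):
    P=np.asarray(d["pose"]); c=P[:3,:3].T@(np.asarray(p,float)-P[:3,3]); a,b=c[0]/c[2],c[1]/c[2]
    s=1+d["k1"]*(a*a+b*b); K=d["intrinsics"]; return K[0,0]*a*s+K[0,2],K[1,1]*b*s+K[1,2]
def claymask(f):
    h=cv2.cvtColor(f,cv2.COLOR_RGB2HSV)
    m=((h[...,0]<=14)|(h[...,0]>=174))&(h[...,1]>95)&(h[...,2]>50)
    return (m*255).astype(np.uint8)
def blobs(m,lo,hi):
    n,l,s,c=cv2.connectedComponentsWithStats(m); return [(s[i],c[i]) for i in range(1,n) if lo<s[i][4]<hi]
def pose():
    o=get_obs(); return o["tool_pos"],R.from_quat(o["ee_rot"])
# target given as world TCP pos & yaw of tool x-axis when pointing down
def down(yaw): # tool x axis at heading yaw, z down
    x=np.array([np.cos(yaw),np.sin(yaw),0]); z=np.array([0,0,-1.]); y=np.cross(z,x)
    return R.from_matrix(np.c_[x,y,z])
E
python3 - <<'E'
from h import *
d=img("top"); f=d["frame"]
m=claymask(f); 
for s,c in blobs(m,60,900):
    if 280<c[0]<420 and 150<c[1]<270: print(s,c.round(1),onz(d,s[0]+s[2]/2-.5,s[1]+s[3]/2-.5,45).round(0))
for nm,u,v,z in [("jar",350,158,80),("tape",346,284,25),("glue",480,271,150),("brush",465,212,90),("h1",222,196,50),("h2",253,181,50),("h1b",208,187,50),("h2b",243,175,50)]:
    print(nm,onz(d,u,v,z).round(0))
a=cv2.cvtColor(f,cv2.COLOR_RGB2BGR)
cv2.imwrite("pics/c1.png",cv2.resize(a[70:210,90:290],None,fx=4,fy=4,interpolation=cv2.INTER_CUBIC))
cv2.imwrite("pics/c2.png",cv2.resize(a[140:300,270:430],None,fx=3.7,fy=3.7,interpolation=cv2.INTER_CUBIC))
E
```

```text
[298 187  23  23 419] [309.1 198.2] [558. -82.  45.]
[340 188  23  23 431] [351. 199.] [ 558. -205.   45.]
[378 189  25  24 444] [390.2 200.6] [ 557. -318.   45.]
[339 231  20  19 298] [348.7 239.9] [ 439. -199.   45.]
[301 233  24  23 427] [312.7 243.8] [425. -96.  45.]
[380 238  20  19 300] [389.7 246.9] [ 423. -315.   45.]
jar [ 672. -197.   80.]
tape [ 316. -195.   25.]
glue [ 363. -524.  150.]
brush [ 523. -516.   90.]
h1 [556. 170.  50.]
h2 [603.  82.  50.]
h1b [581. 212.  50.]
h2b [620. 113.  50.]
```

View pics/c1.png

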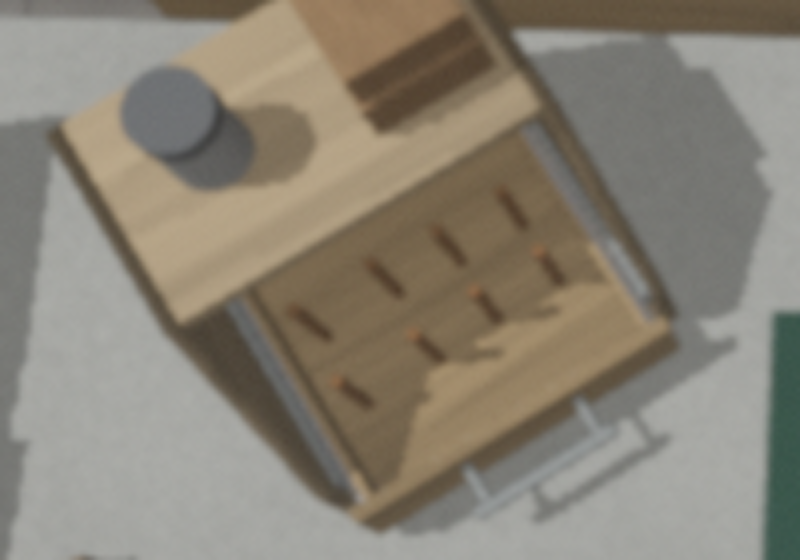

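View pics/c2.png

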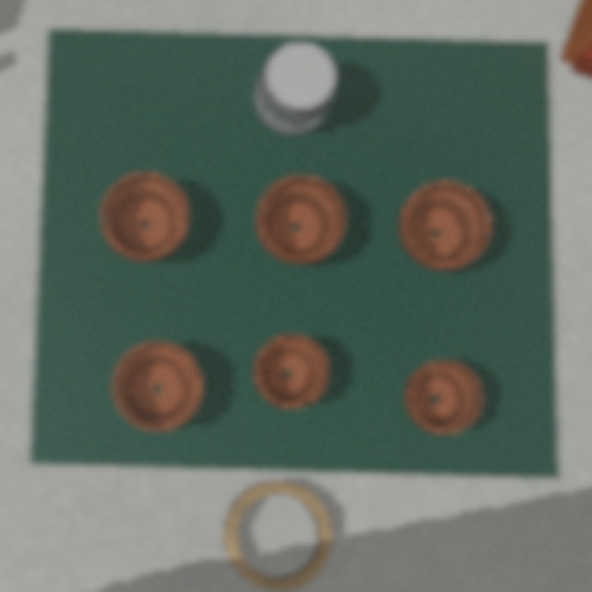

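Run:
```python
from h import *
d=img("top")
C=lambda u,v:(u/4+90-.4,v/4+70-.4)
H=[onz(d,*C(*p),50)[:2] for p in [(483,512),(615,435)]]
H=np.array(H);print("handle",H.round(0),H.mean(0).round(1)); v=H[0]-H[1]; print("len",np.linalg.norm(v),"rack yaw",np.degrees(np.arctan2(v[1],v[0]))-90)
P=np.array([onz(d,*C(*p),99)[:2] for p in [(297,312),(372,265),(438,230),(505,192),(340,383),(415,335),(477,292),(540,252)]]);print(P.round(0))
for i,j in [(0,3),(4,7),(4,0),(5,1),(6,2),(7,3)]:
    w=P[j]-P[i];print(i,j,np.linalg.norm(w).round(0),np.degrees(np.arctan2(w[1],w[0])).round(1))
print("L",P[[0,1,4,5]].mean(0),"S",P[[2,3,6,7]].mean(0))
E_=np.array([onz(d,*C(*p),205)[:2] for p in [(180,320),(545,105)]]);print("roof",E_.round(0),E_.mean(0)); w=E_[0]-E_[1];print(np.linalg.norm(w),np.degrees(np.arctan2(w[1],w[0]))-90)
```

```text
handle [[550. 203.]
 [610. 111.]] [580.2 156.9]
len 109.61520874337059 rack yaw 32.972469445094305
[[682. 331.]
 [718. 281.]
 [745. 237.]
 [775. 191.]
 [631. 296.]
 [667. 247.]
 [700. 205.]
 [731. 163.]]
0 3 169.0 -56.3
4 7 167.0 -53.1
4 0 62.0 34.6
5 1 61.0 34.4
6 2 55.0 34.6
7 3 52.0 32.4
L [674.43321486 288.82841278] S [737.87257524 198.93834157]
roof [[642. 361.]
 [794. 140.]] [718.03448018 250.35004127]
267.94529114071406 34.481026925131246
```

{"op": "step_arm", "data": {"increments": [{"dx": 0.049,"dy": -0.034,"dz": 0.005,"az": -0.15},{"dx": 0.098,"dy": -0.069,"dz": 0.01,"az": -0.3},{"dx": 0.148,"dy": -0.103,"dz": 0.015,"az": -0.45},{"dx": 0.197,"dy": -0.138,"dz": 0.02,"az": -0.6},{"dx": 0.246,"dy": -0.172,"dz": 0.025,"az": -0.75},{"dx": 0.295,"dy": -0.206,"dz": 0.03,"az": -0.9},{"dx": 0.344,"dy": -0.241,"dz": 0.035,"az": -1.05},{"dx": 0.393,"dy": -0.275,"dz": 0.04,"az": -1.2},{"dx": 0.443,"dy": -0.31,"dz": 0.045,"az": -1.35},{"dx": 0.492,"dy": -0.344,"dz": 0.05,"az": -1.5},{"dx": 0.541,"dy": -0.379,"dz": 0.055,"az": -1.62},{"dx": 0.59,"dy": -0.413,"dz": 0.055,"az": -1.722}], "grip": 0.0}}

```text
schema error: expected keys dx, dy, dz, ax, ay, az
```

Run:
```python
from h import *
o=get_obs();print(o["t"],o["tool_pos"],o["ee_rot"],o["qpos"].round(2),o["opening"])
img("wrist","w1");img("top","t1")
```

```text
0.25 [ 228.6786514  -472.38220763  256.04697068] [ 9.74708018e-01  2.23481977e-01 -1.77343174e-05 -2.91847673e-04] [-1.26  0.29 -0.15  1.13  0.    1.43] 1.0025640949385126
```

View pics/w1.png

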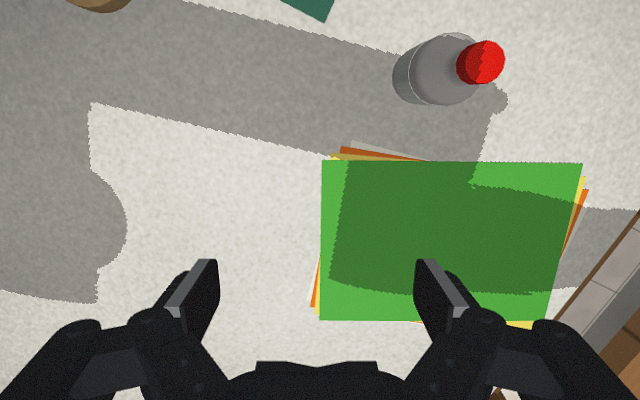

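View pics/t1.png

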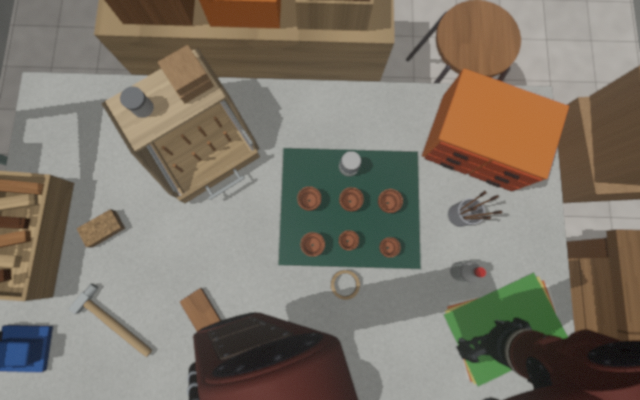

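The move was refused because every row needs all six keys. The pictures show the scene unchanged.

{"op": "step_arm", "data": {"increments": [{"dx": 0.049,"dy": -0.034,"dz": 0.005,"ax": 0,"ay": 0,"az": -0.15},{"dx": 0.098,"dy": -0.069,"dz": 0.01,"ax": 0,"ay": 0,"az": -0.3},{"dx": 0.148,"dy": -0.103,"dz": 0.015,"ax": 0,"ay": 0,"az": -0.45},{"dx": 0.197,"dy": -0.138,"dz": 0.02,"ax": 0,"ay": 0,"az": -0.6},{"dx": 0.246,"dy": -0.172,"dz": 0.025,"ax": 0,"ay": 0,"az": -0.75},{"dx": 0.295,"dy": -0.206,"dz": 0.03,"ax": 0,"ay": 0,"az": -0.9},{"dx": 0.344,"dy": -0.241,"dz": 0.035,"ax": 0,"ay": 0,"az": -1.05},{"dx": 0.393,"dy": -0.275,"dz": 0.04,"ax": 0,"ay": 0,"az": -1.2},{"dx": 0.443,"dy": -0.31,"dz": 0.045,"ax": 0,"ay": 0,"az": -1.35},{"dx": 0.492,"dy": -0.344,"dz": 0.05,"ax": 0,"ay": 0,"az": -1.5},{"dx": 0.541,"dy": -0.379,"dz": 0.055,"ax": 0,"ay": 0,"az": -1.62},{"dx": 0.59,"dy": -0.413,"dz": 0.055,"ax": 0,"ay": 0,"az": -1.722}], "grip": 0.0}}

```text
t: 1.85
tool_pos: [580.4, 158.2, 200.9]
ee_rot: [0.464, 0.886, -0.0, -0.0]
wrist_force: [0.9, 0.5, 0.6]
opening: 0.496
```

Run:
```python
from h import *
o=get_obs();print(o["t"],o["tool_pos"],o["ee_rot"],o["qpos"].round(2),o["opening"])
img("wrist","w2")
```

```text
1.85 [580.37697178 158.2141123  200.88199604] [ 4.63961131e-01  8.85855535e-01 -1.67746821e-04 -1.08990239e-04] [ 0.14  0.47 -0.03  1.07 -0.    1.11] 0.496015142476645
```

View pics/w2.png

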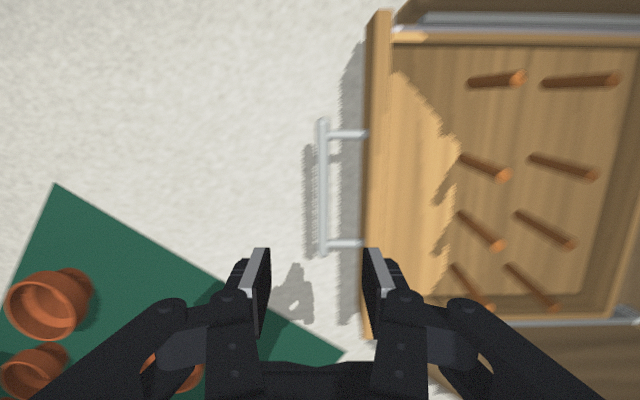

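Run:
```python
from h import *
d=img("wrist")
a=onz(d,322,119,50);b=onz(d,325.5,256,50);print(a,b,(a+b)/2,np.linalg.norm(a-b)); v=a-b;print(np.degrees(np.arctan2(v[1],v[0]))-90)
# tips location, project tcp tip points
p,r=pose(); print(proj(d,p+r.apply([0,0,25])),proj(d,p+r.apply([0,0,6])))
for q in [(519,77),(615,80),(502,174),(594,175),(497,243),(572,243)]: print(onz(d,*q,100).round(1))
```

```text
[553.519403   216.04029571  50.        ] [624.41621389 121.74828944  50.        ] [588.96780845 168.89429258  50.        ] 117.9717773076874
36.93898228280432
(np.float64(308.1216950470743), np.float64(267.2492681371279)) (np.float64(307.1250527206276), np.float64(289.0871150047687))
[636.2 309.7 100. ]
[687.9 345.2 100. ]
[670.8 258.6 100. ]
[723.8 295.3 100. ]
[703.7 219.9 100. ]
[749.5 251.7 100. ]
```

Run:
```python
from h import *
d=img("wrist"); t=img("top","t2"); s=img("side","s2")
print(onz(d,54,183,0),onz(t,282.5,149,0))
o=get_obs();print(o["tool_pos"],o["joint_velocities"].round(4))
p,r=pose()
for dz in (25,0,-60): 
  q=p+r.apply([0,0,dz]); print(dz,proj(t,q),proj(s,q))
a=cv2.cvtColor(t["frame"],cv2.COLOR_RGB2BGR)
cv2.imwrite("pics/c3.png",cv2.resize(a[70:270,90:290],None,fx=3,fy=3,interpolation=cv2.INTER_CUBIC))
```

```text
[370.29362124   8.7073704    0.        ] [717.63731779   4.6735382    0.        ]
[579.41815309 156.1771216  200.89907371] [-0.0262 -0.0182 -0.0156 -0.0014 -0.0002 -0.0007]
25 (np.float64(216.49147523884764), np.float64(178.56279142322714)) (np.float64(283.9131148275694), np.float64(176.36904778095555))
0 (np.float64(214.03945724722345), np.float64(176.34347115247687)) (np.float64(283.79446045626236), np.float64(170.19619565482805))
-60 (np.float64(207.60435041204323), np.float64(170.51932901200993)) (np.float64(283.5116763714262), np.float64(155.0671812731654))
```

View pics/s2.png

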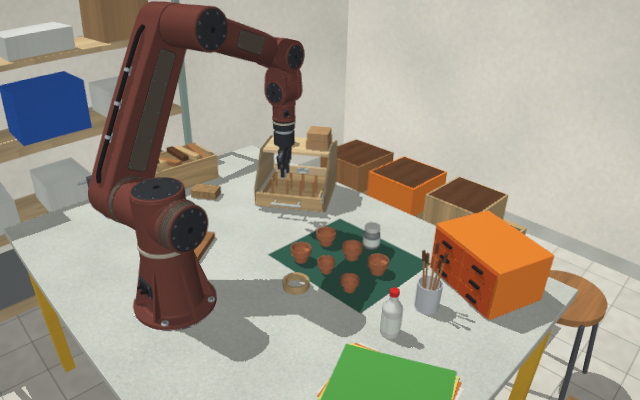

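View pics/c3.png

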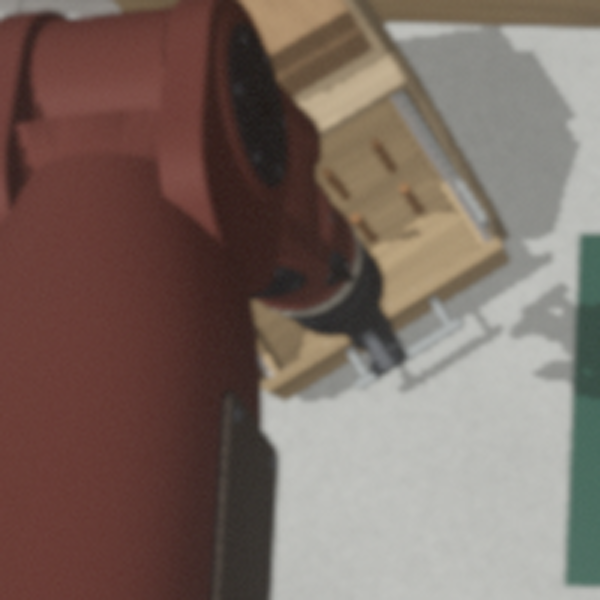

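Run:
```python
from h import *
d=img("wrist","w3"); t=img("top")
print(get_obs()["tool_pos"])
print(np.array(d["pose"])[:3,3],np.array(d["pose"])[:3,2])
print(onz(d,54,183,0),onz(t,279.2,264.2,0))
a=cv2.cvtColor(d["frame"],cv2.COLOR_RGB2BGR)
cv2.imwrite("pics/c4.png",cv2.resize(a[90:290,240:440],None,fx=3,fy=3,interpolation=cv2.INTER_CUBIC))
# blobs pots in wrist
m=claymask(d["frame"])
for s_,c in blobs(m,200,9000): print(s_,c.round(0))
```

```text
[579.40969057 155.29540015 201.32994609]
[537.70823923 219.06873313 317.96327204] [ 0.16424428 -0.24331187 -0.95594098]
[365.99909047   4.37018991   0.        ] [ 3.66020786e+02 -8.15890194e-02  0.00000000e+00]
[466  71  60  19 641] [497.  80.]
[540  72  81  18 854] [582.  82.]
[457 154  54  29 561] [484. 168.]
[527 154  72  29 681] [564. 168.]
[455 211  49  41 566] [481. 232.]
[513 210  63  41 652] [545. 231.]
[504 263  56  51 613] [532. 289.]
[448 264  45  49 461] [470. 287.]
[   5  268   88   73 4804] [ 49. 303.]
[   0  342   69   58 2543] [ 33. 369.]
[175 363  31  31 328] [192. 379.]
```

View pics/c4.png

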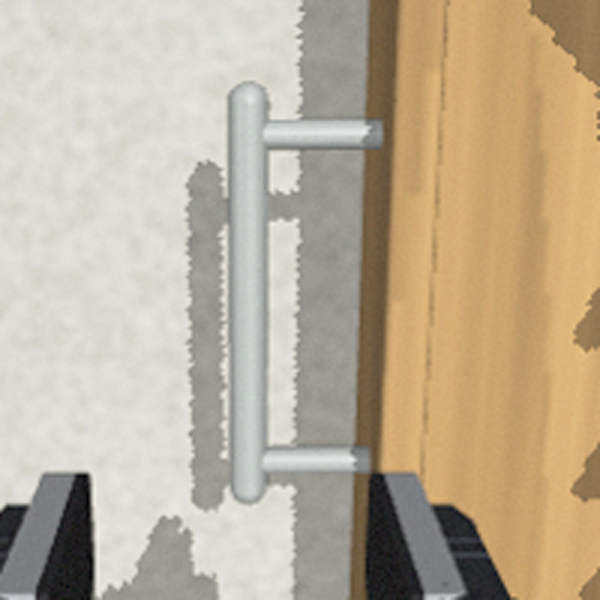

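Run:
```python
from h import *
d=img("wrist")
p,r=pose();print(p, np.degrees(2*np.arctan2(*r.as_quat()[[1,0]])))
P=np.array(d["pose"]);print("cam x",P[:3,0])
a=onz(d,322.6,119,50);b=onz(d,322.6,256,50);v=a-b;m=(a+b)/2;y=np.arctan2(v[1],v[0])-np.pi/2
print(m,np.linalg.norm(v),np.degrees(y))
f=lambda px,py,z:onz(d,px,py,z)[:2]
# peg tops (orange ends) from w3
T=[(518,77),(613,80),(502,173),(593,174),(496,243),(571,242)]
T=np.array([f(*q,100) for q in T]);print(T.round(1))
L=T[:4].mean(0);print("L",L)
for i,j in[(0,1),(2,3),(4,5)]:
  w=T[j]-T[i];print(np.linalg.norm(w),np.degrees(np.arctan2(w[1],w[0])))
c,s=np.cos(y),np.sin(y);print("Lpred",m[:2]+153*np.array([c,s])+55*np.array([-s,c]))
```

```text
[579.49941831 155.1540913  201.50958475] 124.39270082073622
cam x [ 0.82525674  0.56475464 -0.00187423]
[584.16309406 159.03042341  50.        ] 118.23343418702538 34.70941126703214
[[633.6 299.8]
 [685.1 334.1]
 [667.6 249.1]
 [720.3 284.6]
 [699.9 209.1]
 [745.4 240.8]]
L [676.63267086 291.86382614]
61.85384940202813 33.689717172091164
63.53749001688198 33.992581745452775
55.38781046604805 34.91970804093438
Lpred [678.61902309 291.36362964]
```

View pics/w3.png

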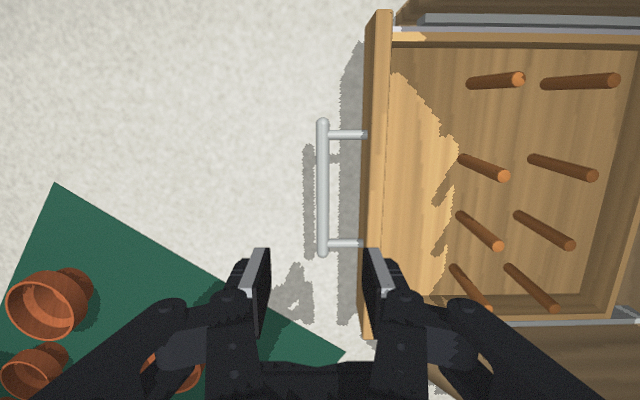

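{"op": "step_arm", "data": {"increments": [{"dx": 0,"dy": 0.0045,"dz": 0.02,"ax": 0,"ay": 0,"az": 0},{"dx": 0,"dy": 0.0045,"dz": 0.06,"ax": 0,"ay": 0,"az": 0},{"dx": 0,"dy": 0.0045,"dz": 0.1,"ax": 0,"ay": 0,"az": 0},{"dx": 0,"dy": 0.0045,"dz": 0.13,"ax": 0,"ay": 0,"az": 0},{"dx": 0,"dy": 0.0045,"dz": 0.139,"ax": 0,"ay": 0,"az": 0},{"dx": 0,"dy": 0.0045,"dz": 0.139,"ax": 0,"ay": 0,"az": 0}], "grip": -0.4}}

```text
t: 3.0
tool_pos: [583.6, 158.2, 62.8]
ee_rot: [0.466, 0.885, -0.0, -0.0]
wrist_force: [0.1, -0.2, -0.0]
opening: 0.298
```

{"op": "step_arm", "data": {"increments": [{"dx": 0,"dy": 0,"dz": 0,"ax": 0,"ay": 0,"az": 0},{"dx": 0,"dy": 0,"dz": 0,"ax": 0,"ay": 0,"az": 0},{"dx": 0,"dy": 0,"dz": 0,"ax": 0,"ay": 0,"az": 0},{"dx": 0,"dy": 0,"dz": 0,"ax": 0,"ay": 0,"az": 0}], "grip": -1, "grip_force": 40}}

```text
t: 3.5
tool_pos: [584.6, 158.8, 63.8]
ee_rot: [0.466, 0.885, 0.001, 0.001]
wrist_force: [-0.7, -0.8, 6.4]
opening: 0.109
```

Run:
```python
from h import *
img("wrist","w4")
```

```text
(no output)
```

View pics/w4.png

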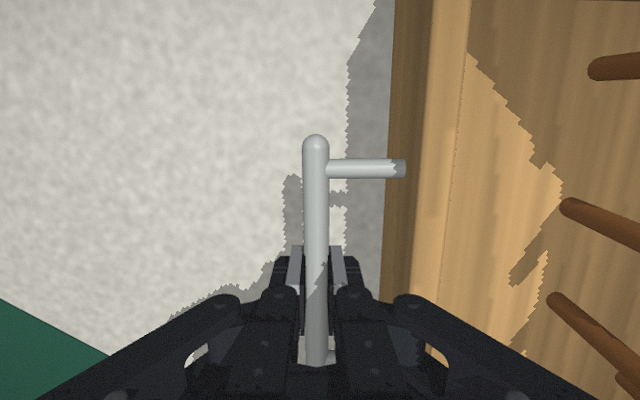

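{"op": "step_arm", "data": {"increments": [{"dx": 0,"dy": -0.008,"dz": 0,"ax": 0,"ay": 0,"az": 0},{"dx": 0,"dy": -0.024,"dz": 0,"ax": 0,"ay": 0,"az": 0},{"dx": 0,"dy": -0.042,"dz": 0,"ax": 0,"ay": 0,"az": 0},{"dx": 0,"dy": -0.06,"dz": 0,"ax": 0,"ay": 0,"az": 0},{"dx": 0,"dy": -0.078,"dz": 0,"ax": 0,"ay": 0,"az": 0},{"dx": 0,"dy": -0.096,"dz": 0,"ax": 0,"ay": 0,"az": 0},{"dx": 0,"dy": -0.112,"dz": 0,"ax": 0,"ay": 0,"az": 0},{"dx": 0,"dy": -0.123,"dz": 0,"ax": 0,"ay": 0,"az": 0},{"dx": 0,"dy": -0.13,"dz": 0,"ax": 0,"ay": 0,"az": 0},{"dx": 0,"dy": -0.133,"dz": 0,"ax": 0,"ay": 0,"az": 0},{"dx": 0,"dy": -0.133,"dz": 0,"ax": 0,"ay": 0,"az": 0}]}}

```text
t: 4.92
tool_pos: [475.5, 82.9, 63.8]
ee_rot: [0.466, 0.885, 0.0, 0.002]
wrist_force: [0.5, -3.4, 9.0]
opening: 0.106
```

{"op": "step_arm", "data": {"increments": [{"dx": 0,"dy": -0.002,"dz": 0,"ax": 0,"ay": 0,"az": 0},{"dx": 0,"dy": -0.004,"dz": 0,"ax": 0,"ay": 0,"az": 0},{"dx": 0,"dy": -0.006,"dz": 0,"ax": 0,"ay": 0,"az": 0}]}}

```text
t: 5.3
tool_pos: [471.1, 79.8, 63.8]
ee_rot: [0.466, 0.885, 0.001, 0.002]
wrist_force: [3.2, -1.4, 8.6]
opening: 0.111
```

{"op": "step_arm", "data": {"increments": [{"dx": 0,"dy": -0.002,"dz": 0,"ax": 0,"ay": 0,"az": 0},{"dx": 0,"dy": -0.004,"dz": 0,"ax": 0,"ay": 0,"az": 0},{"dx": 0,"dy": -0.006,"dz": 0,"ax": 0,"ay": 0,"az": 0}]}}

```text
t: 5.68
tool_pos: [467.7, 77.4, 63.9]
ee_rot: [0.466, 0.885, 0.003, 0.003]
wrist_force: [12.4, 7.4, -3.4]
opening: 0.108
```

{"op": "step_arm", "data": {"increments": [{"dx": 0,"dy": 0.003,"dz": 0,"ax": 0,"ay": 0,"az": 0},{"dx": 0,"dy": 0.003,"dz": 0,"ax": 0,"ay": 0,"az": 0},{"dx": 0,"dy": 0.003,"dz": 0,"ax": 0,"ay": 0,"az": 0}], "grip": -0.4}}

```text
t: 6.05
tool_pos: [466.1, 78.4, 62.2]
ee_rot: [0.466, 0.885, -0.0, -0.0]
wrist_force: [1.1, 0.6, 0.2]
opening: 0.304
```

{"op": "step_arm", "data": {"increments": [{"dx": 0,"dy": 0,"dz": -0.03,"ax": 0,"ay": 0,"az": 0},{"dx": 0,"dy": 0,"dz": -0.08,"ax": 0,"ay": 0,"az": 0},{"dx": 0,"dy": 0.05,"dz": -0.11,"ax": 0,"ay": 0,"az": 0},{"dx": -0.03,"dy": 0.09,"dz": -0.14,"ax": 0,"ay": 0,"az": 0},{"dx": -0.08,"dy": 0.1,"dz": -0.15,"ax": 0,"ay": 0,"az": 0},{"dx": -0.1,"dy": 0.1,"dz": -0.15,"ax": 0,"ay": 0,"az": 0},{"dx": -0.1,"dy": 0.1,"dz": -0.15,"ax": 0,"ay": 0,"az": 0},{"dx": -0.1,"dy": 0.1,"dz": -0.15,"ax": 0,"ay": 0,"az": 0}], "grip": 1}}

```text
t: 7.05
tool_pos: [604.2, 53.1, 211.6]
ee_rot: [0.466, 0.885, -0.0, -0.001]
wrist_force: [0.7, -0.3, 0.2]
opening: 0.995
```

Run:
```python
from h import *
img("wrist","w5"); img("top","t5")
o=get_obs();print(o["tool_pos"],o["joint_velocities"].round(3))
```

```text
[604.5186841   53.39396554 212.09952507] [ 0.001 -0.002  0.007  0.     0.    -0.003]
```

View pics/w5.png

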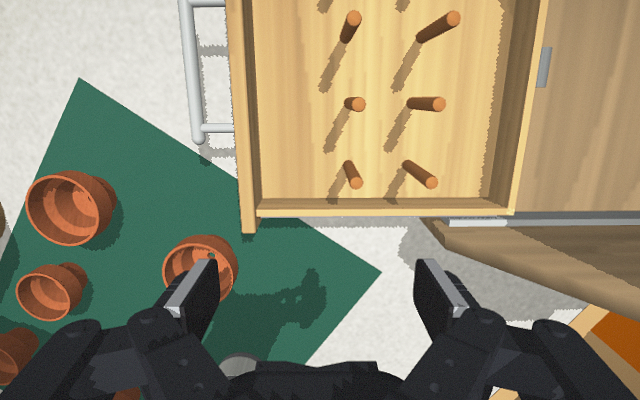

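View pics/t5.png

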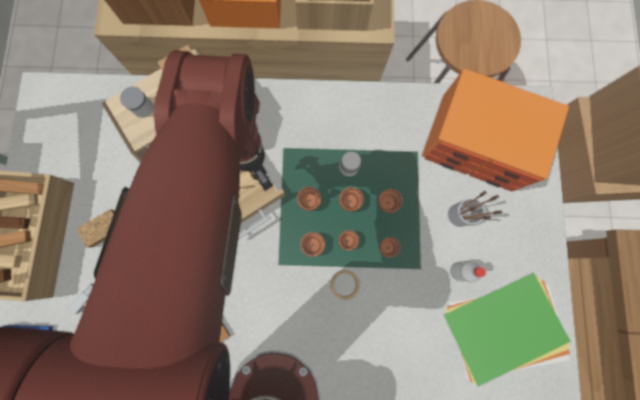

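Run:
```python
from h import *
d=img("wrist")
T=np.array([onz(d,*q,100)[:2] for q in [(359,104),(441,104),(356,182),(432,182),(352,18),(454,18)]])
print(T.round(1)); print("S",T[:4].mean(0)); 
y=np.radians(34.5); X=np.array([np.cos(y),np.sin(y)]);Y=np.array([-X[1],X[0]])
for i,j in [(0,1),(2,3),(4,5),(2,0),(3,1)]:
  w=T[j]-T[i]; print(np.linalg.norm(w).round(1),np.degrees(np.arctan2(w[1],w[0])).round(1))
print("L via", T[:4].mean(0)+110*Y, "L via front pegs",T[4:].mean(0)+31*Y)
p,r=pose()
# rims visible: centres
for q in [(69,208,50),(201,270,50),(52,291,44)]:
  print(onz(d,*q).round(1))
print(p, np.degrees(2*np.arctan2(*r.as_quat()[[1,0]])))
```

```text
[[587.8 128.9]
 [632.5 159.9]
 [617.7  85.1]
 [662.  115.6]
 [553.6 167.9]
 [605.6 204.3]]
S [625.00420408 122.36700575]
54.4 34.8
53.8 34.6
63.5 35.0
53.0 124.3
53.2 123.7
L via [562.69951802 213.02088649] L via front pegs [562.0202909  211.64108215]
[432.3 -86.4  50. ]
[560.5 -72.4  50. ]
[ 448.1 -184.1   44. ]
[604.71651876  53.36935109 212.24473989] 124.54303535285275
```

{"op": "step_arm", "data": {"increments": [{"dx": -0.02,"dy": -0.03,"dz": 0.0,"ax": 0,"ay": 0,"az": 0},{"dx": -0.055,"dy": -0.075,"dz": 0.03,"ax": 0,"ay": 0,"az": 0},{"dx": -0.082,"dy": -0.112,"dz": 0.07,"ax": 0,"ay": 0,"az": 0},{"dx": -0.082,"dy": -0.112,"dz": 0.092,"ax": 0,"ay": 0,"az": 0},{"dx": -0.082,"dy": -0.112,"dz": 0.092,"ax": 0,"ay": 0,"az": 0},{"dx": -0.082,"dy": -0.112,"dz": 0.092,"ax": 0,"ay": 0,"az": 0}], "grip": 1}}

```text
t: 7.95
tool_pos: [560.3, -77.8, 121.4]
ee_rot: [0.465, 0.885, 0.0, 0.001]
wrist_force: [0.5, -0.1, 0.8]
opening: 0.999
```

Run:
```python
from h import *
d=img("wrist","w6"); img("side","s6")
o=get_obs();print(o["tool_pos"],o["joint_velocities"].round(3))
m=claymask(d["frame"])
for s_,c in blobs(m,500,90000): print(s_,c.round(0))
```

```text
[560.65666918 -77.87872681 121.58149534] [-0.002  0.003 -0.003 -0.004  0.001  0.   ]
[ 545   28   95   38 1515] [598.  47.]
[   44    59   134   123 12794] [109. 120.]
[ 256  169  112  111 9537] [312. 225.]
[  25  219  102   85 6670] [ 76. 259.]
[ 201  298   66   82 3652] [235. 338.]
[   0  316   54   78 2330] [ 20. 345.]
```

View pics/w6.png

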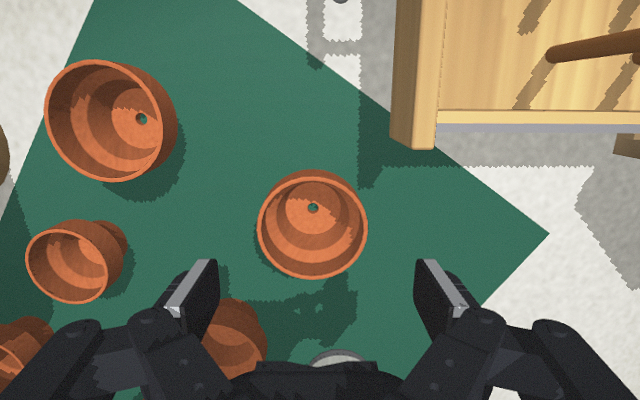

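View pics/s6.png

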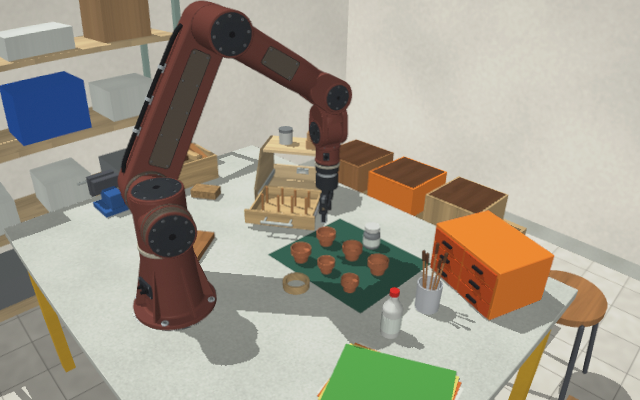

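Run:
```python
from h import *
d=img("wrist"); p,r=pose()
q=onz(d,312.5,224,50); print(q, r.inv().apply(q-p))
for dz in (25,12,6): print(dz,proj(d,p+r.apply([0,0,dz])),proj(d,p+r.apply([11,0,dz])))
P=np.array(d["pose"]); print(r.inv().apply(P[:3,3]-p), r.inv().apply(P[:3,2]))
for (u,v,z) in [(109,120,50),(67,262,44)]: print(onz(d,u,v,z))
```

```text
[558.26464055 -76.64074349  50.        ] [ 2.47489287 -1.25616184 71.4667155 ]
25 (np.float64(314.03331644066793), np.float64(264.3876259949663)) (np.float64(313.98245568125407), np.float64(243.07812418647038))
12 (np.float64(313.8184226623483), np.float64(278.5780661106163)) (np.float64(313.75772166184595), np.float64(255.7622709235028))
6 (np.float64(313.70656655539943), np.float64(285.9677020888367)) (np.float64(313.6403628895292), np.float64(262.38881742567764))
[  75.4797858     1.18855858 -117.15343626] [-0.29386206 -0.00129333  0.95584696]
[430.07507558 -89.89727269  50.        ]
[ 441.53892456 -192.72237798   44.        ]
```

{"op": "step_arm", "data": {"increments": [{"dx": 0.0025,"dy": -0.001,"dz": 0.02,"ax": 0,"ay": 0,"az": 0},{"dx": 0.0025,"dy": -0.001,"dz": 0.05,"ax": 0,"ay": 0,"az": 0},{"dx": 0.0025,"dy": -0.001,"dz": 0.07,"ax": 0,"ay": 0,"az": 0},{"dx": 0.0025,"dy": -0.001,"dz": 0.0745,"ax": 0,"ay": 0,"az": 0},{"dx": 0.0025,"dy": -0.001,"dz": 0.0745,"ax": 0,"ay": 0,"az": 0}], "grip": 1}}

```text
t: 8.72
tool_pos: [558.0, -76.8, 46.5]
ee_rot: [0.466, 0.885, 0.0, 0.0]
wrist_force: [0.2, -0.0, 0.2]
opening: 0.999
```

{"op": "step_arm", "data": {"increments": [{"dx": 0,"dy": 0,"dz": 0,"ax": 0,"ay": 0,"az": 0},{"dx": 0,"dy": 0,"dz": 0,"ax": 0,"ay": 0,"az": 0},{"dx": 0,"dy": 0,"dz": 0,"ax": 0,"ay": 0,"az": 0},{"dx": 0,"dy": 0,"dz": 0,"ax": 0,"ay": 0,"az": 0}], "grip": -1, "grip_force": 40}}

```text
t: 9.22
tool_pos: [558.2, -77.1, 47.4]
ee_rot: [0.466, 0.885, 0.0, 0.001]
wrist_force: [-1.7, 1.1, 9.6]
opening: 0.79
```

Run:
```python
from h import *
img("wrist","w7");print(pose()[0])
```

```text
[558.26142679 -77.06615141  47.42474515]
```

View pics/w7.png

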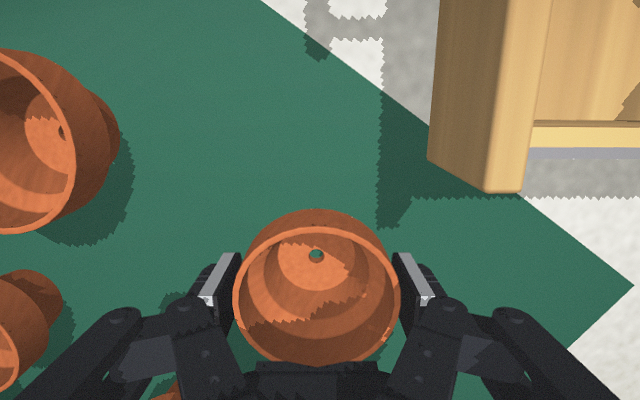

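{"op": "step_arm", "data": {"increments": [{"dx": 0,"dy": 0,"dz": -0.02,"ax": 0,"ay": 0,"az": 0},{"dx": 0,"dy": 0,"dz": -0.07,"ax": 0,"ay": 0,"az": 0},{"dx": 0.02,"dy": 0.014,"dz": -0.115,"ax": 0,"ay": 0,"az": 0},{"dx": 0.065,"dy": 0.046,"dz": -0.12,"ax": 0,"ay": 0,"az": 0},{"dx": 0.113,"dy": 0.08,"dz": -0.12,"ax": 0,"ay": 0,"az": 0},{"dx": 0.16,"dy": 0.114,"dz": -0.12,"ax": 0,"ay": 0,"az": 0},{"dx": 0.205,"dy": 0.146,"dz": -0.12,"ax": 0,"ay": 0,"az": 0},{"dx": 0.228,"dy": 0.162,"dz": -0.12,"ax": 0,"ay": 0,"az": 0},{"dx": 0.235,"dy": 0.167,"dz": -0.12,"ax": 0,"ay": 0,"az": 0},{"dx": 0.235,"dy": 0.167,"dz": -0.11,"ax": 0,"ay": 0,"az": 0},{"dx": 0.235,"dy": 0.167,"dz": -0.11,"ax": 0,"ay": 0,"az": 0},{"dx": 0.235,"dy": 0.167,"dz": -0.11,"ax": 0,"ay": 0,"az": 0}]}}

```text
t: 10.78
tool_pos: [562.1, 210.2, 155.7]
ee_rot: [0.466, 0.885, -0.0, -0.0]
wrist_force: [0.3, 0.4, -0.5]
opening: 0.792
```

Run:
```python
from h import *
d=img("wrist","w8");p,r=pose();print(p,np.degrees(2*np.arctan2(*r.as_quat()[[1,0]])))
y=np.radians(34.6); X=np.array([np.cos(y),np.sin(y)]);Y=np.array([-X[1],X[0]]); L=np.array([562.7,211])
for a in(-31,31):
  for b in(-31,31): print(a,b,np.round(proj(d,[*(L+a*X+b*Y),100])))
img("top","t8")
```

```text
[562.21758253 210.4042819  155.86357019] 124.41463823942536
-31 -31 [264. 287.]
-31 31 [258. 184.]
31 -31 [369. 286.]
31 31 [374. 184.]
```

View pics/w8.png

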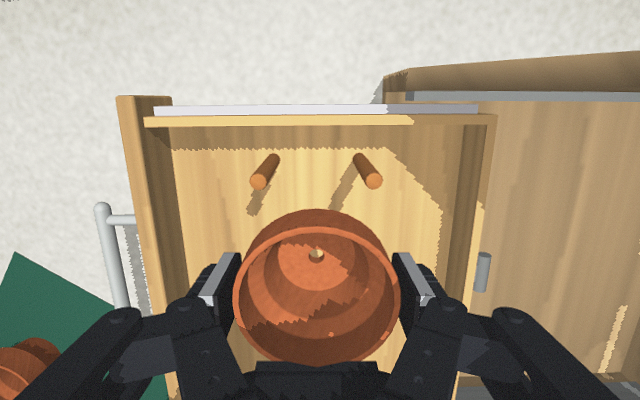

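{"op": "step_arm", "data": {"increments": [{"dx": 0.001,"dy": 0,"dz": 0.025,"ax": 0,"ay": 0,"az": 0},{"dx": 0.001,"dy": 0,"dz": 0.055,"ax": 0,"ay": 0,"az": 0},{"dx": 0.001,"dy": 0,"dz": 0.07,"ax": 0,"ay": 0,"az": 0},{"dx": 0.001,"dy": 0,"dz": 0.077,"ax": 0,"ay": 0,"az": 0},{"dx": 0.001,"dy": 0,"dz": 0.078,"ax": 0,"ay": 0,"az": 0}]}}

```text
t: 11.5
tool_pos: [561.7, 212.1, 78.1]
ee_rot: [0.466, 0.885, 0.0, 0.0]
wrist_force: [0.5, -1.6, -0.8]
opening: 0.789
```

{"op": "step_arm", "data": {"increments": [{"dx": 0,"dy": 0,"dz": 0,"ax": 0,"ay": 0,"az": 0},{"dx": 0,"dy": 0,"dz": 0,"ax": 0,"ay": 0,"az": 0},{"dx": 0,"dy": 0,"dz": 0,"ax": 0,"ay": 0,"az": 0}], "grip": 1}}

```text
t: 11.88
tool_pos: [561.8, 212.2, 78.3]
ee_rot: [0.466, 0.885, 0.0, 0.0]
wrist_force: [-0.0, -0.6, 0.3]
opening: 1.001
```

{"op": "step_arm", "data": {"increments": [{"dx": 0,"dy": 0,"dz": -0.02,"ax": 0,"ay": 0,"az": 0},{"dx": 0,"dy": 0,"dz": -0.05,"ax": 0,"ay": 0,"az": 0},{"dx": 0,"dy": 0,"dz": -0.07,"ax": 0,"ay": 0,"az": 0},{"dx": 0,"dy": 0,"dz": -0.07,"ax": 0,"ay": 0,"az": 0}]}}

```text
t: 12.38
tool_pos: [562.6, 212.5, 149.5]
ee_rot: [0.466, 0.885, 0.001, 0.001]
wrist_force: [0.2, 0.3, -0.8]
opening: 1.001
```

Run:
```python
from h import *
d=img("wrist","w9");p,r=pose();print(p)
t=img("top","t9")
```

```text
[561.81718861 212.26291264 148.17569147]
```

View pics/w9.png

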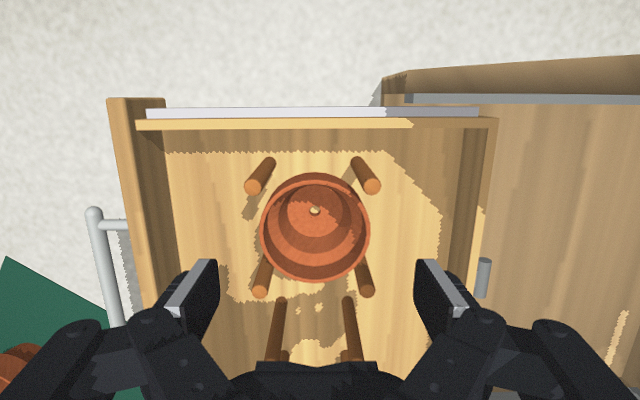

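View pics/t9.png

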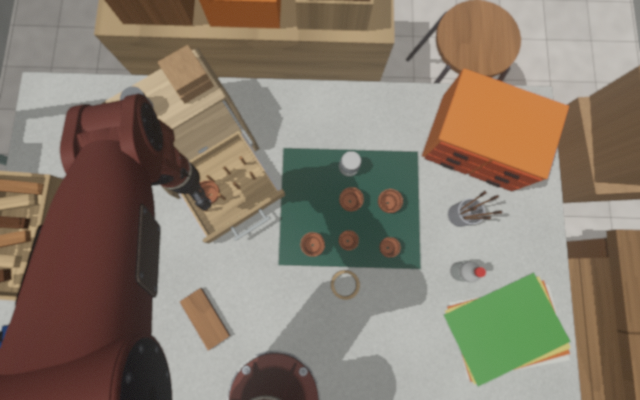

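{"op": "step_arm", "data": {"increments": [{"dx": -0.012,"dy": -0.02,"dz": 0,"ax": 0,"ay": 0,"az": 0},{"dx": -0.042,"dy": -0.068,"dz": 0,"ax": 0,"ay": 0,"az": 0},{"dx": -0.074,"dy": -0.12,"dz": 0,"ax": 0,"ay": 0,"az": 0},{"dx": -0.106,"dy": -0.172,"dz": 0,"ax": 0,"ay": 0,"az": 0},{"dx": -0.138,"dy": -0.224,"dz": 0.01,"ax": 0,"ay": 0,"az": 0},{"dx": -0.165,"dy": -0.267,"dz": 0.02,"ax": 0,"ay": 0,"az": 0},{"dx": -0.174,"dy": -0.282,"dz": 0.028,"ax": 0,"ay": 0,"az": 0},{"dx": -0.174,"dy": -0.282,"dz": 0.028,"ax": 0,"ay": 0,"az": 0},{"dx": -0.174,"dy": -0.282,"dz": 0.028,"ax": 0,"ay": 0,"az": 0},{"dx": -0.174,"dy": -0.282,"dz": 0.028,"ax": 0,"ay": 0,"az": 0}], "grip": 1}}

```text
t: 13.72
tool_pos: [428.0, -90.2, 119.9]
ee_rot: [0.465, 0.885, 0.0, 0.0]
wrist_force: [-0.6, -0.5, 0.2]
opening: 1.003
```

```bash
cat >> h.py <<'E'
def rimrel(d,z,lo=2500,hint=None,minv=0):
    """rim centre of clay blob nearest image (316,225): outer ellipse of the bright rim ~ bbox of blob (viewed from above)"""
    m=claymask(d["frame"]); p,r=pose()
    for s,c in sorted(blobs(m,lo,60000),key=lambda q:np.hypot(q[1][0]-314,q[1][1]-225))[:1]:
        print("bbox",s,c.round(0)); u,v=s[0]+s[2]/2-.5,s[1]+s[3]/2-.5
        q=onz(d,u,v,z); print("rim world",q.round(1),"rel tool",r.inv().apply(q-p).round(1))
E
python3 - <<'E'
from h import *
d=img("wrist","w10");print(pose()[0],get_obs()["joint_velocities"].round(3)); rimrel(d,50)
E
```

```text
[427.99891681 -90.2269955  119.9127978 ] [-0.002  0.    -0.    -0.002 -0.001 -0.002]
bbox [ 255  171  112  111 9660] [310. 227.]
rim world [424.8 -90.1  50. ] rel tool [ 1.9 -2.5 69.9]
```

View pics/w10.png

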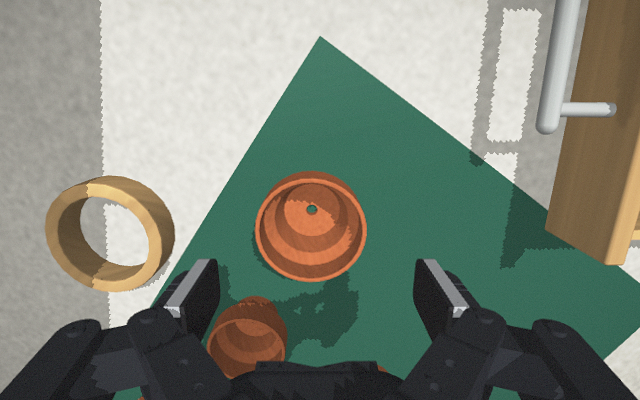

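{"op": "step_arm", "data": {"increments": [{"dx": 0.001,"dy": -0.0025,"dz": 0.02,"ax": 0,"ay": 0,"az": 0},{"dx": 0.001,"dy": -0.0025,"dz": 0.05,"ax": 0,"ay": 0,"az": 0},{"dx": 0.001,"dy": -0.0025,"dz": 0.067,"ax": 0,"ay": 0,"az": 0},{"dx": 0.001,"dy": -0.0025,"dz": 0.07,"ax": 0,"ay": 0,"az": 0},{"dx": 0.001,"dy": -0.0025,"dz": 0.07,"ax": 0,"ay": 0,"az": 0}], "grip": 1}}

```text
t: 14.4
tool_pos: [425.3, -91.3, 50.2]
ee_rot: [0.465, 0.885, 0.0, 0.0]
wrist_force: [0.2, -0.6, 0.5]
opening: 0.997
```

{"op": "step_arm", "data": {"increments": [{"dx": 0,"dy": 0,"dz": 0,"ax": 0,"ay": 0,"az": 0},{"dx": 0,"dy": 0,"dz": 0,"ax": 0,"ay": 0,"az": 0},{"dx": 0,"dy": 0,"dz": 0,"ax": 0,"ay": 0,"az": 0},{"dx": 0,"dy": 0,"dz": 0,"ax": 0,"ay": 0,"az": 0}], "grip": -1, "grip_force": 40}}

```text
t: 14.9
tool_pos: [425.6, -91.7, 51.0]
ee_rot: [0.466, 0.885, 0.0, 0.001]
wrist_force: [-2.8, 1.8, 11.4]
opening: 0.79
```

{"op": "step_arm", "data": {"increments": [{"dx": 0,"dy": 0,"dz": -0.03,"ax": 0,"ay": 0,"az": 0},{"dx": 0,"dy": 0,"dz": -0.08,"ax": 0,"ay": 0,"az": 0},{"dx": 0.022,"dy": 0.036,"dz": -0.115,"ax": 0,"ay": 0,"az": 0},{"dx": 0.052,"dy": 0.085,"dz": -0.12,"ax": 0,"ay": 0,"az": 0},{"dx": 0.084,"dy": 0.138,"dz": -0.12,"ax": 0,"ay": 0,"az": 0},{"dx": 0.115,"dy": 0.188,"dz": -0.12,"ax": 0,"ay": 0,"az": 0},{"dx": 0.146,"dy": 0.239,"dz": -0.12,"ax": 0,"ay": 0,"az": 0},{"dx": 0.167,"dy": 0.273,"dz": -0.12,"ax": 0,"ay": 0,"az": 0},{"dx": 0.174,"dy": 0.284,"dz": -0.12,"ax": 0,"ay": 0,"az": 0},{"dx": 0.174,"dy": 0.284,"dz": -0.11,"ax": 0,"ay": 0,"az": 0},{"dx": 0.174,"dy": 0.284,"dz": -0.11,"ax": 0,"ay": 0,"az": 0},{"dx": 0.174,"dy": 0.284,"dz": -0.11,"ax": 0,"ay": 0,"az": 0}]}}

```text
t: 16.4
tool_pos: [560.2, 211.5, 159.8]
ee_rot: [0.466, 0.885, -0.0, -0.0]
wrist_force: [0.7, -0.3, -1.3]
opening: 0.789
```

Run:
```python
from h import *
d=img("wrist","w11");print(pose()[0],get_obs()["joint_velocities"].round(3));img("top","t11")
```

```text
[560.39151846 211.67859863 160.03340712] [ 0.005 -0.001  0.007 -0.     0.001  0.001]
```

View pics/w11.png

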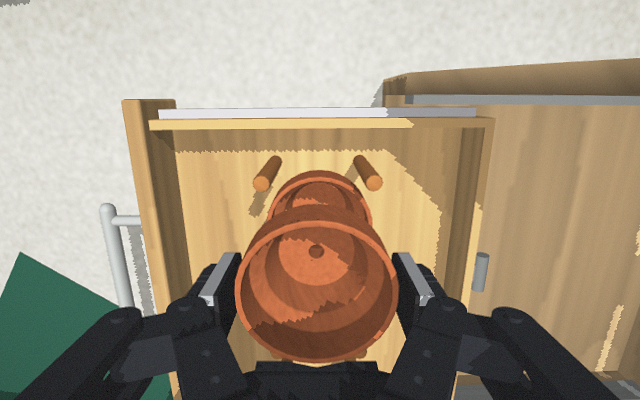

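View pics/t11.png

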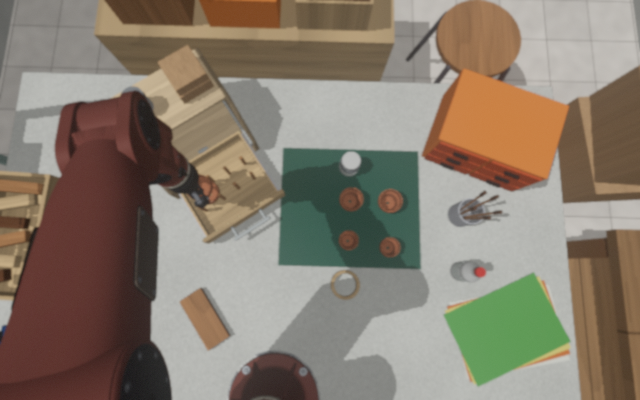

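{"op": "step_arm", "data": {"increments": [{"dx": 0.0005,"dy": 0.0015,"dz": 0.015,"ax": 0,"ay": 0,"az": 0},{"dx": 0.0005,"dy": 0.0015,"dz": 0.035,"ax": 0,"ay": 0,"az": 0},{"dx": 0.0005,"dy": 0.0015,"dz": 0.048,"ax": 0,"ay": 0,"az": 0},{"dx": 0.0005,"dy": 0.0015,"dz": 0.055,"ax": 0,"ay": 0,"az": 0},{"dx": 0.0005,"dy": 0.0015,"dz": 0.057,"ax": 0,"ay": 0,"az": 0},{"dx": 0.0005,"dy": 0.0015,"dz": 0.057,"ax": 0,"ay": 0,"az": 0}]}}

```text
t: 17.25
tool_pos: [562.1, 213.8, 103.3]
ee_rot: [0.466, 0.885, 0.0, 0.001]
wrist_force: [-0.1, -1.4, 1.1]
opening: 0.783
```

Seated at the expected height with about 1 N on the wrist; releasing.

{"op": "step_arm", "data": {"increments": [{"dx": 0,"dy": 0,"dz": 0,"ax": 0,"ay": 0,"az": 0},{"dx": 0,"dy": 0,"dz": 0,"ax": 0,"ay": 0,"az": 0},{"dx": 0,"dy": 0,"dz": 0,"ax": 0,"ay": 0,"az": 0}], "grip": 1}}

```text
t: 17.62
tool_pos: [561.4, 214.1, 102.8]
ee_rot: [0.466, 0.885, 0.0, -0.0]
wrist_force: [-1.1, -0.7, 0.9]
opening: 0.998
```

{"op": "step_arm", "data": {"increments": [{"dx": 0,"dy": 0,"dz": -0.02,"ax": 0,"ay": 0,"az": 0},{"dx": 0,"dy": 0,"dz": -0.05,"ax": 0,"ay": 0,"az": 0},{"dx": 0,"dy": 0,"dz": -0.07,"ax": 0,"ay": 0,"az": 0},{"dx": 0,"dy": 0,"dz": -0.07,"ax": 0,"ay": 0,"az": 0}]}}

```text
t: 18.12
tool_pos: [562.4, 214.3, 174.2]
ee_rot: [0.466, 0.885, 0.001, 0.001]
wrist_force: [0.3, -0.7, 0.3]
opening: 1.001
```

Run:
```python
from h import *
d=img("wrist","w12");print(pose()[0])
t=img("top")
for s,c in blobs(claymask(t["frame"]),60,900):
    if 200<c[0]<420 and 150<c[1]<270: print(s,c.round(1),onz(t,s[0]+s[2]/2-.5,s[1]+s[3]/2-.5,45).round(0))
```

```text
[561.68658814 214.07958439 172.98378975]
[195 176  27  28 386] [208.8 189.2] [575. 213.  45.]
[340 188  23  23 422] [350.9 198.9] [ 558. -205.   45.]
[379 189  24  24 438] [390.1 200.7] [ 557. -320.   45.]
[339 231  19  19 278] [348.1 239.8] [ 439. -197.   45.]
[380 238  20  19 298] [389.7 246.8] [ 423. -315.   45.]
```

View pics/w12.png

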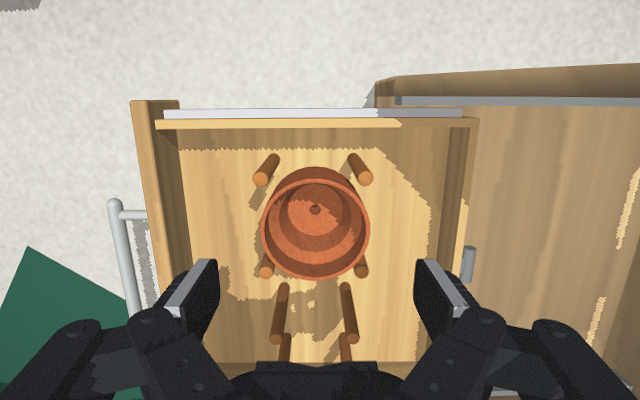

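{"op": "step_arm", "data": {"increments": [{"dx": -0.025,"dy": -0.017,"dz": 0,"ax": 0,"ay": 0,"az": 0},{"dx": -0.07,"dy": -0.049,"dz": 0,"ax": 0,"ay": 0,"az": 0},{"dx": -0.117,"dy": -0.082,"dz": 0,"ax": 0,"ay": 0,"az": 0},{"dx": -0.164,"dy": -0.115,"dz": 0,"ax": 0,"ay": 0,"az": 0},{"dx": -0.211,"dy": -0.147,"dz": 0,"ax": 0,"ay": 0,"az": 0},{"dx": -0.258,"dy": -0.18,"dz": 0.01,"ax": 0,"ay": 0,"az": 0},{"dx": -0.305,"dy": -0.213,"dz": 0.03,"ax": 0,"ay": 0,"az": 0},{"dx": -0.333,"dy": -0.233,"dz": 0.05,"ax": 0,"ay": 0,"az": 0},{"dx": -0.339,"dy": -0.237,"dz": 0.053,"ax": 0,"ay": 0,"az": 0},{"dx": -0.339,"dy": -0.237,"dz": 0.053,"ax": 0,"ay": 0,"az": 0},{"dx": -0.339,"dy": -0.237,"dz": 0.053,"ax": 0,"ay": 0,"az": 0}], "grip": 1}}

```text
t: 19.6
tool_pos: [558.3, -198.5, 120.1]
ee_rot: [0.465, 0.885, 0.0, 0.0]
wrist_force: [-0.1, 0.8, 0.7]
opening: 1.0
```

Run:
```python
from h import *
d=img("wrist","w13");print(pose()[0],get_obs()["joint_velocities"].round(3)); rimrel(d,50)
```

```text
[ 558.48280978 -198.48691434  120.33732649] [ 0.    -0.003  0.002 -0.    -0.002 -0.003]
bbox [ 259  175  111  111 9550] [314. 231.]
rim world [ 558.4 -199.4   50. ] rel tool [-0.7 -0.6 70.3]
```

View pics/w13.png

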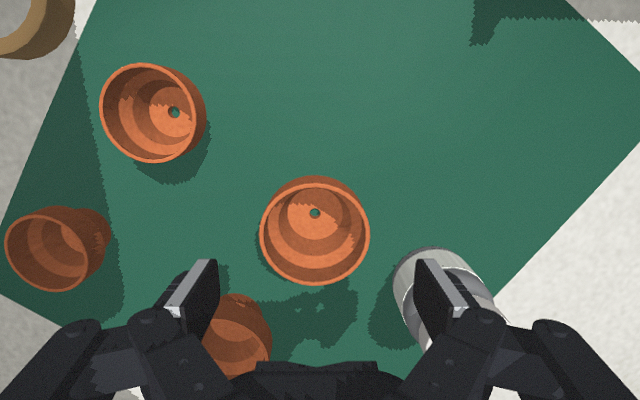

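{"op": "step_arm", "data": {"increments": [{"dx": -0.001,"dy": -0.0005,"dz": 0.02,"ax": 0,"ay": 0,"az": 0},{"dx": -0.001,"dy": -0.0005,"dz": 0.05,"ax": 0,"ay": 0,"az": 0},{"dx": -0.001,"dy": -0.0005,"dz": 0.067,"ax": 0,"ay": 0,"az": 0},{"dx": -0.001,"dy": -0.0005,"dz": 0.0703,"ax": 0,"ay": 0,"az": 0},{"dx": -0.001,"dy": -0.0005,"dz": 0.0703,"ax": 0,"ay": 0,"az": 0}], "grip": 1}}

```text
t: 20.27
tool_pos: [558.7, -200.7, 50.1]
ee_rot: [0.466, 0.885, 0.0, 0.0]
wrist_force: [0.1, 0.0, 0.4]
opening: 0.999
```

{"op": "step_arm", "data": {"increments": [{"dx": 0,"dy": 0,"dz": 0,"ax": 0,"ay": 0,"az": 0},{"dx": 0,"dy": 0,"dz": 0,"ax": 0,"ay": 0,"az": 0},{"dx": 0,"dy": 0,"dz": 0,"ax": 0,"ay": 0,"az": 0},{"dx": 0,"dy": 0,"dz": 0,"ax": 0,"ay": 0,"az": 0}], "grip": -1, "grip_force": 40}}

```text
t: 20.78
tool_pos: [558.9, -201.1, 50.9]
ee_rot: [0.466, 0.885, -0.0, 0.001]
wrist_force: [-1.1, 1.1, 7.0]
opening: 0.778
```

{"op": "step_arm", "data": {"increments": [{"dx": 0,"dy": 0,"dz": -0.03,"ax": 0,"ay": 0,"az": 0},{"dx": 0,"dy": 0,"dz": -0.08,"ax": 0,"ay": 0,"az": 0},{"dx": 0.02,"dy": 0.014,"dz": -0.12,"ax": 0,"ay": 0,"az": 0},{"dx": 0.065,"dy": 0.045,"dz": -0.13,"ax": 0,"ay": 0,"az": 0},{"dx": 0.115,"dy": 0.08,"dz": -0.13,"ax": 0,"ay": 0,"az": 0},{"dx": 0.165,"dy": 0.115,"dz": -0.13,"ax": 0,"ay": 0,"az": 0},{"dx": 0.215,"dy": 0.149,"dz": -0.13,"ax": 0,"ay": 0,"az": 0},{"dx": 0.265,"dy": 0.184,"dz": -0.13,"ax": 0,"ay": 0,"az": 0},{"dx": 0.31,"dy": 0.216,"dz": -0.13,"ax": 0,"ay": 0,"az": 0},{"dx": 0.334,"dy": 0.233,"dz": -0.13,"ax": 0,"ay": 0,"az": 0},{"dx": 0.34,"dy": 0.237,"dz": -0.13,"ax": 0,"ay": 0,"az": 0},{"dx": 0.34,"dy": 0.237,"dz": -0.13,"ax": 0,"ay": 0,"az": 0}]}}

```text
t: 22.28
tool_pos: [561.0, 213.5, 179.7]
ee_rot: [0.466, 0.885, -0.0, 0.0]
wrist_force: [-0.2, -0.6, -1.4]
opening: 0.774
```

{"op": "step_arm", "data": {"increments": [{"dx": 0,"dy": 0,"dz": 0,"ax": 0,"ay": 0,"az": 0},{"dx": 0,"dy": 0,"dz": 0,"ax": 0,"ay": 0,"az": 0}]}}

```text
t: 22.52
tool_pos: [561.2, 212.6, 179.6]
ee_rot: [0.466, 0.885, -0.0, 0.0]
wrist_force: [-0.1, 1.0, -1.3]
opening: 0.777
```

Run:
```python
from h import *
d=img("wrist","w14");print(pose()[0],get_obs()["joint_velocities"].round(3));img("side","s14")
```

```text
[561.19257606 212.77098552 179.59560828] [ 0.006  0.002  0.001  0.002 -0.     0.004]
```

View pics/w14.png

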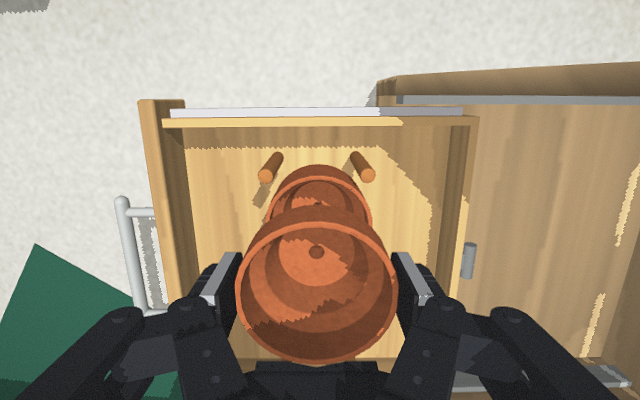

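{"op": "step_arm", "data": {"increments": [{"dx": 0.0,"dy": 0.001,"dz": 0.015,"ax": 0,"ay": 0,"az": 0},{"dx": 0.0,"dy": 0.001,"dz": 0.035,"ax": 0,"ay": 0,"az": 0},{"dx": 0.0,"dy": 0.001,"dz": 0.047,"ax": 0,"ay": 0,"az": 0},{"dx": 0.0,"dy": 0.001,"dz": 0.053,"ax": 0,"ay": 0,"az": 0},{"dx": 0.0,"dy": 0.001,"dz": 0.055,"ax": 0,"ay": 0,"az": 0},{"dx": 0.0,"dy": 0.001,"dz": 0.055,"ax": 0,"ay": 0,"az": 0}]}}

```text
t: 23.38
tool_pos: [562.2, 214.4, 125.0]
ee_rot: [0.466, 0.885, 0.0, 0.0]
wrist_force: [-0.8, -0.2, -0.1]
opening: 0.777
```

{"op": "step_arm", "data": {"increments": [{"dx": 0,"dy": 0,"dz": 0.001,"ax": 0,"ay": 0,"az": 0},{"dx": 0,"dy": 0,"dz": 0.001,"ax": 0,"ay": 0,"az": 0},{"dx": 0,"dy": 0,"dz": 0.001,"ax": 0,"ay": 0,"az": 0}], "grip": 1}}

```text
t: 23.75
tool_pos: [561.9, 214.2, 123.6]
ee_rot: [0.466, 0.885, 0.0, 0.0]
wrist_force: [0.3, -1.2, 0.3]
opening: 0.999
```

{"op": "step_arm", "data": {"increments": [{"dx": 0,"dy": 0,"dz": -0.02,"ax": 0,"ay": 0,"az": 0},{"dx": 0,"dy": 0,"dz": -0.05,"ax": 0,"ay": 0,"az": 0},{"dx": 0,"dy": 0,"dz": -0.07,"ax": 0,"ay": 0,"az": 0},{"dx": 0,"dy": 0,"dz": -0.07,"ax": 0,"ay": 0,"az": 0}]}}

```text
t: 24.25
tool_pos: [562.9, 214.5, 195.0]
ee_rot: [0.466, 0.885, 0.001, 0.001]
wrist_force: [0.3, 0.2, -0.2]
opening: 0.999
```

Run:
```python
from h import *
d=img("wrist","w15");print(pose()[0]); rimrel(d,124)
t=img("top")
for s,c in blobs(claymask(t["frame"]),60,900):
    if 200<c[0]<420 and 150<c[1]<270: print(s,c.round(1),onz(t,s[0]+s[2]/2-.5,s[1]+s[3]/2-.5,45).round(0))
```

```text
[562.16025886 214.28347969 193.72323894]
bbox [  259   161   112   201 11871] [315. 235.]
rim world [575.3 196.3 124. ] rel tool [-22.2   0.6  69.7]
[193 176  31  28 445] [207.7 188.4] [575. 213.  45.]
[379 189  24  24 439] [390.1 200.6] [ 557. -320.   45.]
[339 231  19  19 279] [348.1 239.8] [ 439. -197.   45.]
[380 238  20  19 296] [389.7 246.8] [ 423. -315.   45.]
```

View pics/w15.png

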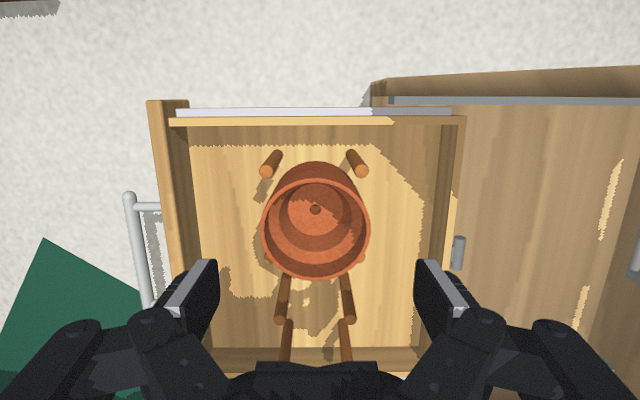

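{"op": "step_arm", "data": {"increments": [{"dx": -0.03,"dy": -0.021,"dz": 0,"ax": 0,"ay": 0,"az": 0},{"dx": -0.08,"dy": -0.056,"dz": 0,"ax": 0,"ay": 0,"az": 0},{"dx": -0.13,"dy": -0.091,"dz": 0,"ax": 0,"ay": 0,"az": 0},{"dx": -0.18,"dy": -0.126,"dz": 0,"ax": 0,"ay": 0,"az": 0},{"dx": -0.23,"dy": -0.161,"dz": 0.005,"ax": 0,"ay": 0,"az": 0},{"dx": -0.28,"dy": -0.196,"dz": 0.01,"ax": 0,"ay": 0,"az": 0},{"dx": -0.33,"dy": -0.231,"dz": 0.02,"ax": 0,"ay": 0,"az": 0},{"dx": -0.38,"dy": -0.266,"dz": 0.035,"ax": 0,"ay": 0,"az": 0},{"dx": -0.42,"dy": -0.294,"dz": 0.055,"ax": 0,"ay": 0,"az": 0},{"dx": -0.433,"dy": -0.303,"dz": 0.07,"ax": 0,"ay": 0,"az": 0},{"dx": -0.433,"dy": -0.303,"dz": 0.074,"ax": 0,"ay": 0,"az": 0},{"dx": -0.433,"dy": -0.303,"dz": 0.074,"ax": 0,"ay": 0,"az": 0}], "grip": 1}}

```text
t: 25.85
tool_pos: [557.2, -312.5, 119.2]
ee_rot: [0.465, 0.885, 0.0, -0.001]
wrist_force: [0.6, 0.2, 0.1]
opening: 1.002
```

{"op": "step_arm", "data": {"increments": [{"dx": 0,"dy": 0,"dz": 0,"ax": 0,"ay": 0,"az": 0},{"dx": 0,"dy": 0,"dz": 0,"ax": 0,"ay": 0,"az": 0}]}}

```text
t: 26.1
tool_pos: [557.9, -313.5, 120.4]
ee_rot: [0.465, 0.885, -0.0, 0.001]
wrist_force: [0.2, -0.4, 0.4]
opening: 1.002
```

Run:
```python
from h import *
d=img("wrist","w16");print(pose()[0],get_obs()["joint_velocities"].round(3)); rimrel(d,50)
```

```text
[ 557.78421316 -313.65189211  120.20302646] [-0.007  0.004  0.    -0.    -0.001 -0.   ]
bbox [ 258  173  112  110 9579] [313. 228.]
rim world [ 556.9 -313.3   50. ] rel tool [ 0.8 -0.5 70.2]
```

View pics/w16.png

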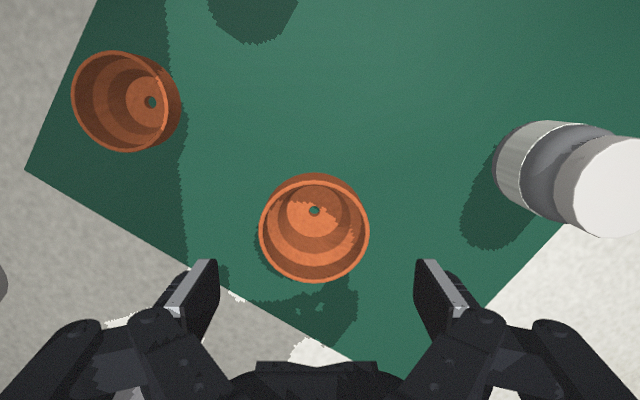

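{"op": "step_arm", "data": {"increments": [{"dx": 0,"dy": -0.0005,"dz": 0.02,"ax": 0,"ay": 0,"az": 0},{"dx": 0,"dy": -0.0005,"dz": 0.05,"ax": 0,"ay": 0,"az": 0},{"dx": 0,"dy": -0.0005,"dz": 0.067,"ax": 0,"ay": 0,"az": 0},{"dx": 0,"dy": -0.0005,"dz": 0.07,"ax": 0,"ay": 0,"az": 0},{"dx": 0,"dy": -0.0005,"dz": 0.07,"ax": 0,"ay": 0,"az": 0}], "grip": 1}}

```text
t: 26.78
tool_pos: [557.3, -314.7, 50.1]
ee_rot: [0.466, 0.885, -0.0, 0.0]
wrist_force: [0.5, 0.2, -0.3]
opening: 1.002
```

{"op": "step_arm", "data": {"increments": [{"dx": 0,"dy": 0,"dz": 0,"ax": 0,"ay": 0,"az": 0},{"dx": 0,"dy": 0,"dz": 0,"ax": 0,"ay": 0,"az": 0},{"dx": 0,"dy": 0,"dz": 0,"ax": 0,"ay": 0,"az": 0},{"dx": 0,"dy": 0,"dz": 0,"ax": 0,"ay": 0,"az": 0}], "grip": -1, "grip_force": 40}}

```text
t: 27.28
tool_pos: [557.5, -315.0, 51.1]
ee_rot: [0.466, 0.885, -0.0, 0.001]
wrist_force: [-1.3, 1.8, 7.7]
opening: 0.779
```

{"op": "step_arm", "data": {"increments": [{"dx": 0,"dy": 0,"dz": -0.03,"ax": 0,"ay": 0,"az": 0},{"dx": 0,"dy": 0,"dz": -0.08,"ax": 0,"ay": 0,"az": 0},{"dx": 0.02,"dy": 0.014,"dz": -0.125,"ax": 0,"ay": 0,"az": 0},{"dx": 0.06,"dy": 0.042,"dz": -0.145,"ax": 0,"ay": 0,"az": 0},{"dx": 0.11,"dy": 0.077,"dz": -0.145,"ax": 0,"ay": 0,"az": 0},{"dx": 0.16,"dy": 0.112,"dz": -0.145,"ax": 0,"ay": 0,"az": 0},{"dx": 0.21,"dy": 0.147,"dz": -0.145,"ax": 0,"ay": 0,"az": 0},{"dx": 0.26,"dy": 0.181,"dz": -0.145,"ax": 0,"ay": 0,"az": 0},{"dx": 0.31,"dy": 0.216,"dz": -0.145,"ax": 0,"ay": 0,"az": 0},{"dx": 0.36,"dy": 0.251,"dz": -0.145,"ax": 0,"ay": 0,"az": 0},{"dx": 0.41,"dy": 0.286,"dz": -0.145,"ax": 0,"ay": 0,"az": 0},{"dx": 0.434,"dy": 0.303,"dz": -0.145,"ax": 0,"ay": 0,"az": 0}]}}

```text
t: 28.78
tool_pos: [560.5, 217.9, 195.1]
ee_rot: [0.465, 0.886, 0.001, 0.0]
wrist_force: [0.5, -0.5, -1.2]
opening: 0.779
```

{"op": "step_arm", "data": {"increments": [{"dx": 0,"dy": 0,"dz": 0,"ax": 0,"ay": 0,"az": 0},{"dx": 0,"dy": 0,"dz": 0,"ax": 0,"ay": 0,"az": 0},{"dx": 0,"dy": 0,"dz": 0,"ax": 0,"ay": 0,"az": 0}]}}

```text
t: 29.15
tool_pos: [561.0, 213.6, 194.7]
ee_rot: [0.466, 0.885, -0.0, 0.0]
wrist_force: [-0.8, -0.3, -1.9]
opening: 0.782
```

Run:
```python
from h import *
d=img("wrist","w17");print(pose()[0],get_obs()["joint_velocities"].round(3))
```

```text
[561.03511829 213.67988212 194.69238536] [0.    0.001 0.004 0.    0.003 0.002]
```

View pics/w17.png

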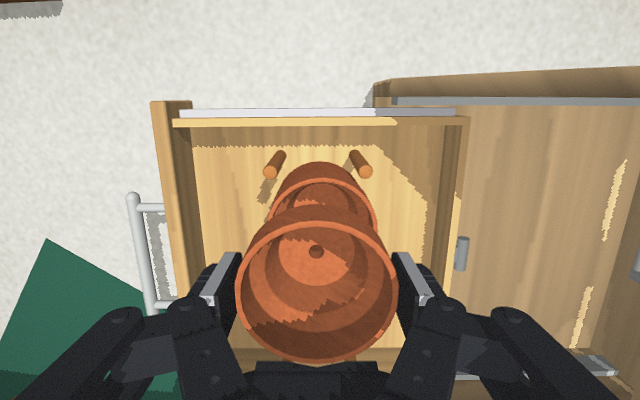

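{"op": "step_arm", "data": {"increments": [{"dx": 0.0,"dy": 0.0015,"dz": 0.01,"ax": 0,"ay": 0,"az": 0},{"dx": 0.0,"dy": 0.0015,"dz": 0.028,"ax": 0,"ay": 0,"az": 0},{"dx": 0.0,"dy": 0.0015,"dz": 0.04,"ax": 0,"ay": 0,"az": 0},{"dx": 0.0,"dy": 0.0015,"dz": 0.046,"ax": 0,"ay": 0,"az": 0},{"dx": 0.0,"dy": 0.0015,"dz": 0.048,"ax": 0,"ay": 0,"az": 0},{"dx": 0.0,"dy": 0.0015,"dz": 0.048,"ax": 0,"ay": 0,"az": 0}]}}

```text
t: 29.95
tool_pos: [562.6, 215.7, 147.1]
ee_rot: [0.466, 0.885, 0.0, 0.0]
wrist_force: [0.5, -0.3, 0.8]
opening: 0.778
```

{"op": "step_arm", "data": {"increments": [{"dx": 0,"dy": 0,"dz": 0.001,"ax": 0,"ay": 0,"az": 0},{"dx": 0,"dy": 0,"dz": 0.001,"ax": 0,"ay": 0,"az": 0},{"dx": 0,"dy": 0,"dz": 0.001,"ax": 0,"ay": 0,"az": 0}], "grip": 1}}

```text
t: 30.32
tool_pos: [562.1, 215.6, 145.5]
ee_rot: [0.466, 0.885, 0.0, -0.0]
wrist_force: [0.4, -0.6, -0.5]
opening: 0.998
```

{"op": "step_arm", "data": {"increments": [{"dx": 0,"dy": 0,"dz": -0.02,"ax": 0,"ay": 0,"az": 0},{"dx": 0,"dy": 0,"dz": -0.05,"ax": 0,"ay": 0,"az": 0},{"dx": 0,"dy": 0,"dz": -0.07,"ax": 0,"ay": 0,"az": 0},{"dx": 0,"dy": 0,"dz": -0.07,"ax": 0,"ay": 0,"az": 0}]}}

```text
t: 30.82
tool_pos: [563.0, 215.9, 216.9]
ee_rot: [0.466, 0.885, 0.001, 0.001]
wrist_force: [0.7, 0.1, 0.6]
opening: 1.003
```

Run:
```python
from h import *
d=img("wrist","w18");print(pose()[0])
t=img("top")
for s,c in blobs(claymask(t["frame"]),60,900):
    if 200<c[0]<420 and 150<c[1]<270: print(s,c.round(1),onz(t,s[0]+s[2]/2-.5,s[1]+s[3]/2-.5,40).round(0))
```

```text
[562.36559616 215.71033164 215.67328253]
[190 175  34  28 525] [205.8 187.7] [579. 219.  40.]
[339 231  19  19 277] [348.3 239.8] [ 440. -198.   40.]
[380 238  20  19 293] [389.6 246.7] [ 423. -316.   40.]
```

View pics/w18.png

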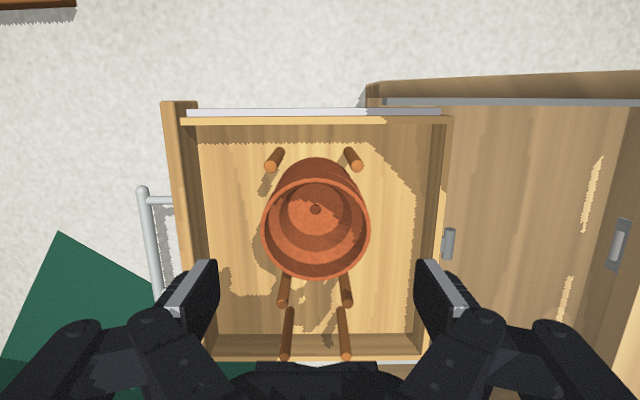

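{"op": "step_arm", "data": {"increments": [{"dx": -0.02,"dy": -0.025,"dz": 0,"ax": 0,"ay": 0,"az": 0},{"dx": -0.055,"dy": -0.068,"dz": 0,"ax": 0,"ay": 0,"az": 0},{"dx": -0.09,"dy": -0.111,"dz": 0,"ax": 0,"ay": 0,"az": 0},{"dx": -0.125,"dy": -0.155,"dz": 0.005,"ax": 0,"ay": 0,"az": 0},{"dx": -0.16,"dy": -0.198,"dz": 0.015,"ax": 0,"ay": 0,"az": 0},{"dx": -0.195,"dy": -0.241,"dz": 0.03,"ax": 0,"ay": 0,"az": 0},{"dx": -0.23,"dy": -0.285,"dz": 0.055,"ax": 0,"ay": 0,"az": 0},{"dx": -0.258,"dy": -0.319,"dz": 0.08,"ax": 0,"ay": 0,"az": 0},{"dx": -0.268,"dy": -0.332,"dz": 0.098,"ax": 0,"ay": 0,"az": 0},{"dx": -0.268,"dy": -0.332,"dz": 0.101,"ax": 0,"ay": 0,"az": 0},{"dx": -0.268,"dy": -0.332,"dz": 0.101,"ax": 0,"ay": 0,"az": 0},{"dx": -0.268,"dy": -0.332,"dz": 0.101,"ax": 0,"ay": 0,"az": 0}], "grip": 1}}

```text
t: 32.42
tool_pos: [440.8, -192.6, 115.0]
ee_rot: [0.465, 0.885, 0.0, 0.0]
wrist_force: [-0.3, 0.4, 0.8]
opening: 0.998
```

Run:
```python
from h import *
d=img("wrist","w19");print(pose()[0],get_obs()["joint_velocities"].round(3)); rimrel(d,44)
```

```text
[ 440.85364042 -192.65133398  115.06983317] [-0.003 -0.001  0.    -0.002 -0.002 -0.001]
bbox [ 266  184   92   92 6554] [312. 230.]
rim world [ 439.7 -194.4   44. ] rel tool [-0.7 -2.  71.1]
```

View pics/w19.png

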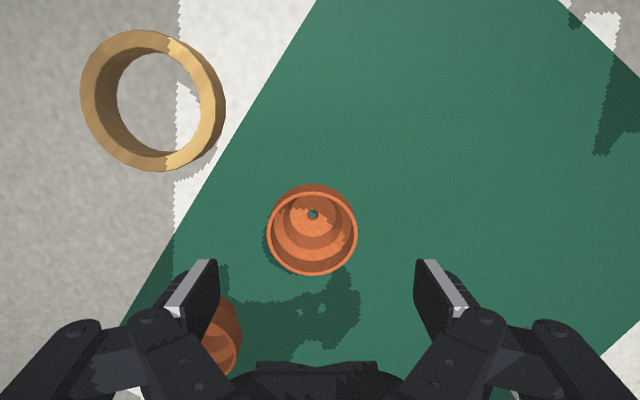

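{"op": "step_arm", "data": {"increments": [{"dx": -0.001,"dy": -0.002,"dz": 0.02,"ax": 0,"ay": 0,"az": 0},{"dx": -0.001,"dy": -0.002,"dz": 0.05,"ax": 0,"ay": 0,"az": 0},{"dx": -0.001,"dy": -0.002,"dz": 0.066,"ax": 0,"ay": 0,"az": 0},{"dx": -0.001,"dy": -0.002,"dz": 0.069,"ax": 0,"ay": 0,"az": 0},{"dx": -0.001,"dy": -0.002,"dz": 0.069,"ax": 0,"ay": 0,"az": 0}], "grip": 1}}

```text
t: 33.1
tool_pos: [439.6, -195.1, 46.1]
ee_rot: [0.465, 0.885, -0.0, 0.0]
wrist_force: [0.8, 0.0, -0.7]
opening: 1.001
```

{"op": "step_arm", "data": {"increments": [{"dx": 0,"dy": 0,"dz": 0,"ax": 0,"ay": 0,"az": 0},{"dx": 0,"dy": 0,"dz": 0,"ax": 0,"ay": 0,"az": 0},{"dx": 0,"dy": 0,"dz": 0,"ax": 0,"ay": 0,"az": 0},{"dx": 0,"dy": 0,"dz": 0,"ax": 0,"ay": 0,"az": 0},{"dx": 0,"dy": 0,"dz": 0,"ax": 0,"ay": 0,"az": 0}], "grip": -1, "grip_force": 40}}

```text
t: 33.72
tool_pos: [439.6, -195.5, 46.6]
ee_rot: [0.466, 0.885, -0.0, 0.001]
wrist_force: [-2.2, 2.4, 11.2]
opening: 0.645
```

{"op": "step_arm", "data": {"increments": [{"dx": 0,"dy": 0,"dz": -0.03,"ax": 0,"ay": 0,"az": 0},{"dx": 0,"dy": 0,"dz": -0.08,"ax": 0,"ay": 0,"az": 0},{"dx": 0.014,"dy": 0.03,"dz": -0.12,"ax": 0,"ay": 0,"az": 0},{"dx": 0.036,"dy": 0.076,"dz": -0.125,"ax": 0,"ay": 0,"az": 0},{"dx": 0.06,"dy": 0.127,"dz": -0.125,"ax": 0,"ay": 0,"az": 0},{"dx": 0.085,"dy": 0.18,"dz": -0.125,"ax": 0,"ay": 0,"az": 0},{"dx": 0.11,"dy": 0.232,"dz": -0.125,"ax": 0,"ay": 0,"az": 0},{"dx": 0.134,"dy": 0.283,"dz": -0.125,"ax": 0,"ay": 0,"az": 0},{"dx": 0.152,"dy": 0.321,"dz": -0.125,"ax": 0,"ay": 0,"az": 0},{"dx": 0.1575,"dy": 0.333,"dz": -0.12,"ax": 0,"ay": 0,"az": 0},{"dx": 0.1575,"dy": 0.333,"dz": -0.115,"ax": 0,"ay": 0,"az": 0},{"dx": 0.1575,"dy": 0.333,"dz": -0.115,"ax": 0,"ay": 0,"az": 0}]}}

```text
t: 35.22
tool_pos: [623.4, 122.0, 159.9]
ee_rot: [0.466, 0.885, -0.001, -0.001]
wrist_force: [0.4, -0.2, -0.6]
opening: 0.638
```

{"op": "step_arm", "data": {"increments": [{"dx": 0,"dy": 0,"dz": 0,"ax": 0,"ay": 0,"az": 0},{"dx": 0,"dy": 0,"dz": 0,"ax": 0,"ay": 0,"az": 0}]}}

```text
t: 35.48
tool_pos: [624.4, 122.4, 160.9]
ee_rot: [0.466, 0.885, 0.0, 0.0]
wrist_force: [0.2, 0.8, -0.4]
opening: 0.644
```

Run:
```python
from h import *
d=img("wrist","w20");p,r=pose();print(p,get_obs()["joint_velocities"].round(3))
T=np.array([onz(d,*q,100)[:2] for q in [(0,0)]])
```

```text
[624.45359641 122.56711326 160.8697602 ] [ 0.005  0.003  0.003 -0.     0.001 -0.002]
```

View pics/w20.png

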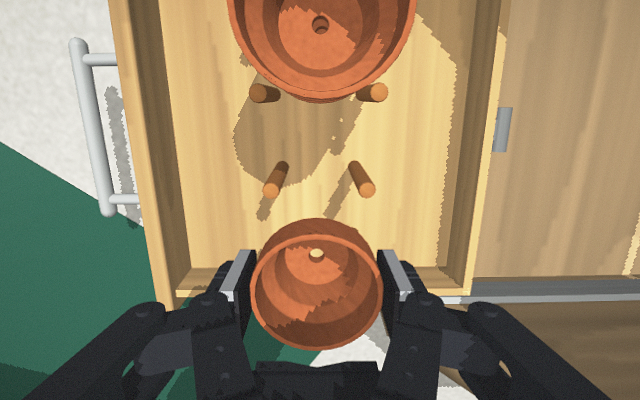

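Run:
```python
from h import *
d=img("wrist");p,r=pose()
for q in [(271,189),(368,189),(262,93),(375,92)]: 
  w=onz(d,*q,100); print(w.round(1), r.inv().apply(w-p).round(1))
```

```text
[589.2 131.5 100. ] [ 27.1 -24.2  60.8]
[633.3 161.7 100. ] [27.1 29.3 60.9]
[558.4 171.7 100. ] [ 77.7 -26.8  60.8]
[605.5 204.6 100. ] [78.2 30.7 60.8]
```

{"op": "step_arm", "data": {"increments": [{"dx": 0.0,"dy": 0.0015,"dz": 0.025,"ax": 0,"ay": 0,"az": 0},{"dx": 0.0,"dy": 0.0015,"dz": 0.055,"ax": 0,"ay": 0,"az": 0},{"dx": 0.0,"dy": 0.0015,"dz": 0.074,"ax": 0,"ay": 0,"az": 0},{"dx": 0.0,"dy": 0.0015,"dz": 0.082,"ax": 0,"ay": 0,"az": 0},{"dx": 0.0,"dy": 0.0015,"dz": 0.084,"ax": 0,"ay": 0,"az": 0},{"dx": 0.0,"dy": 0.0015,"dz": 0.084,"ax": 0,"ay": 0,"az": 0}]}}

```text
t: 36.33
tool_pos: [626.2, 124.1, 77.3]
ee_rot: [0.466, 0.885, 0.0, 0.001]
wrist_force: [0.2, 0.4, -0.7]
opening: 0.645
```

{"op": "step_arm", "data": {"increments": [{"dx": 0,"dy": 0,"dz": 0.0,"ax": 0,"ay": 0,"az": 0},{"dx": 0,"dy": 0,"dz": 0.0,"ax": 0,"ay": 0,"az": 0},{"dx": 0,"dy": 0,"dz": 0.0,"ax": 0,"ay": 0,"az": 0}], "grip": 1}}

```text
t: 36.7
tool_pos: [625.8, 124.0, 76.8]
ee_rot: [0.466, 0.885, 0.0, 0.0]
wrist_force: [-0.3, -0.7, 0.3]
opening: 1.003
```

{"op": "step_arm", "data": {"increments": [{"dx": 0,"dy": 0,"dz": -0.02,"ax": 0,"ay": 0,"az": 0},{"dx": 0,"dy": 0,"dz": -0.05,"ax": 0,"ay": 0,"az": 0},{"dx": 0,"dy": 0,"dz": -0.07,"ax": 0,"ay": 0,"az": 0},{"dx": 0,"dy": 0,"dz": -0.07,"ax": 0,"ay": 0,"az": 0}]}}

```text
t: 37.2
tool_pos: [626.8, 124.1, 148.1]
ee_rot: [0.466, 0.885, 0.001, 0.001]
wrist_force: [-0.5, -0.3, 0.4]
opening: 0.997
```

Run:
```python
from h import *
d=img("wrist","w21");print(pose()[0])
t=img("top","t21")
for s,c in blobs(claymask(t["frame"]),60,900):
    if 200<c[0]<420 and 150<c[1]<270: print(s,c.round(1),onz(t,s[0]+s[2]/2-.5,s[1]+s[3]/2-.5,40).round(0))
```

```text
[626.02298399 124.04957457 146.79388828]
[238 160  16  19 134] [245.  169.1] [641. 108.  40.]
[380 238  19  19 268] [389.  246.7] [ 423. -315.   40.]
```

View pics/w21.png

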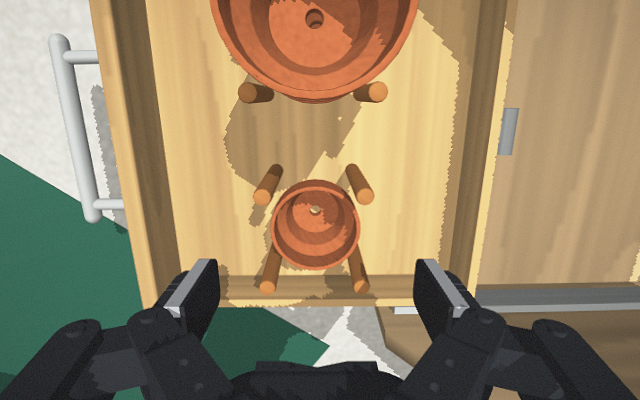

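View pics/t21.png

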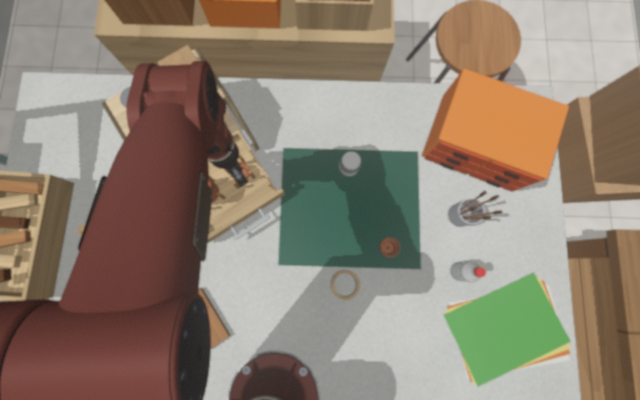

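{"op": "step_arm", "data": {"increments": [{"dx": -0.015,"dy": -0.025,"dz": -0.01,"ax": 0,"ay": 0,"az": 0},{"dx": -0.043,"dy": -0.073,"dz": -0.01,"ax": 0,"ay": 0,"az": 0},{"dx": -0.07,"dy": -0.119,"dz": -0.01,"ax": 0,"ay": 0,"az": 0},{"dx": -0.098,"dy": -0.166,"dz": -0.01,"ax": 0,"ay": 0,"az": 0},{"dx": -0.126,"dy": -0.214,"dz": 0,"ax": 0,"ay": 0,"az": 0},{"dx": -0.154,"dy": -0.262,"dz": 0,"ax": 0,"ay": 0,"az": 0},{"dx": -0.182,"dy": -0.309,"dz": 0.01,"ax": 0,"ay": 0,"az": 0},{"dx": -0.21,"dy": -0.357,"dz": 0.02,"ax": 0,"ay": 0,"az": 0},{"dx": -0.234,"dy": -0.398,"dz": 0.03,"ax": 0,"ay": 0,"az": 0},{"dx": -0.243,"dy": -0.4125,"dz": 0.033,"ax": 0,"ay": 0,"az": 0},{"dx": -0.243,"dy": -0.4125,"dz": 0.033,"ax": 0,"ay": 0,"az": 0},{"dx": -0.243,"dy": -0.4125,"dz": 0.033,"ax": 0,"ay": 0,"az": 0}], "grip": 1}}

```text
t: 38.8
tool_pos: [423.6, -308.7, 113.4]
ee_rot: [0.465, 0.885, 0.0, -0.0]
wrist_force: [0.6, 0.3, -0.2]
opening: 1.0
```

{"op": "step_arm", "data": {"increments": [{"dx": 0,"dy": 0,"dz": 0,"ax": 0,"ay": 0,"az": 0},{"dx": 0,"dy": 0,"dz": 0,"ax": 0,"ay": 0,"az": 0}]}}

```text
t: 39.05
tool_pos: [423.8, -309.1, 113.7]
ee_rot: [0.465, 0.885, -0.0, 0.0]
wrist_force: [-0.2, 0.8, 1.2]
opening: 1.002
```

Run:
```python
from h import *
d=img("wrist","w22");print(pose()[0],get_obs()["joint_velocities"].round(3)); rimrel(d,44)
img("top","t22")
```

```text
[ 423.69336605 -309.31761346  113.68896541] [-0.008  0.003  0.002 -0.    -0.    -0.001]
bbox [ 265  187   92   92 6609] [311. 233.]
rim world [ 423.  -312.5   44. ] rel tool [-2.2 -2.4 69.7]
```

View pics/w22.png

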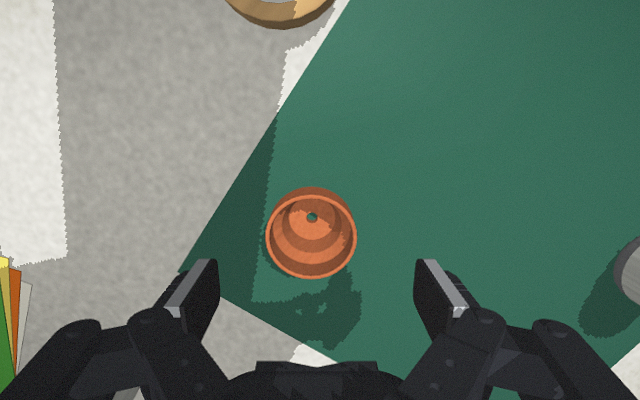

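View pics/t22.png

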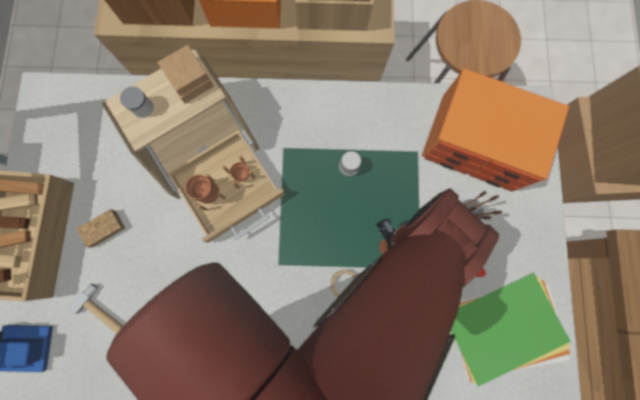

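{"op": "step_arm", "data": {"increments": [{"dx": -0.003,"dy": -0.002,"dz": 0.02,"ax": 0,"ay": 0,"az": 0},{"dx": -0.003,"dy": -0.002,"dz": 0.05,"ax": 0,"ay": 0,"az": 0},{"dx": -0.003,"dy": -0.002,"dz": 0.065,"ax": 0,"ay": 0,"az": 0},{"dx": -0.003,"dy": -0.002,"dz": 0.068,"ax": 0,"ay": 0,"az": 0},{"dx": -0.003,"dy": -0.002,"dz": 0.068,"ax": 0,"ay": 0,"az": 0}], "grip": 1}}

```text
t: 39.78
tool_pos: [423.6, -313.7, 46.0]
ee_rot: [0.466, 0.885, -0.0, 0.0]
wrist_force: [-0.3, 0.6, 0.5]
opening: 0.995
```

{"op": "step_arm", "data": {"increments": [{"dx": 0,"dy": 0,"dz": 0,"ax": 0,"ay": 0,"az": 0},{"dx": 0,"dy": 0,"dz": 0,"ax": 0,"ay": 0,"az": 0},{"dx": 0,"dy": 0,"dz": 0,"ax": 0,"ay": 0,"az": 0},{"dx": 0,"dy": 0,"dz": 0,"ax": 0,"ay": 0,"az": 0},{"dx": 0,"dy": 0,"dz": 0,"ax": 0,"ay": 0,"az": 0}], "grip": -1, "grip_force": 40}}

```text
t: 40.4
tool_pos: [423.8, -313.9, 46.6]
ee_rot: [0.466, 0.885, -0.0, 0.001]
wrist_force: [-1.5, 1.2, 8.4]
opening: 0.636
```

{"op": "step_arm", "data": {"increments": [{"dx": 0,"dy": 0,"dz": -0.03,"ax": 0,"ay": 0,"az": 0},{"dx": 0,"dy": 0,"dz": -0.08,"ax": 0,"ay": 0,"az": 0},{"dx": 0.013,"dy": 0.022,"dz": -0.12,"ax": 0,"ay": 0,"az": 0},{"dx": 0.036,"dy": 0.06,"dz": -0.13,"ax": 0,"ay": 0,"az": 0},{"dx": 0.064,"dy": 0.107,"dz": -0.13,"ax": 0,"ay": 0,"az": 0},{"dx": 0.093,"dy": 0.156,"dz": -0.13,"ax": 0,"ay": 0,"az": 0},{"dx": 0.122,"dy": 0.205,"dz": -0.13,"ax": 0,"ay": 0,"az": 0},{"dx": 0.151,"dy": 0.253,"dz": -0.13,"ax": 0,"ay": 0,"az": 0},{"dx": 0.18,"dy": 0.302,"dz": -0.13,"ax": 0,"ay": 0,"az": 0},{"dx": 0.21,"dy": 0.352,"dz": -0.13,"ax": 0,"ay": 0,"az": 0},{"dx": 0.238,"dy": 0.399,"dz": -0.13,"ax": 0,"ay": 0,"az": 0},{"dx": 0.247,"dy": 0.414,"dz": -0.13,"ax": 0,"ay": 0,"az": 0}]}}

```text
t: 41.9
tool_pos: [625.3, 127.5, 175.5]
ee_rot: [0.464, 0.886, 0.0, 0.0]
wrist_force: [0.1, -0.4, 0.0]
opening: 0.635
```

{"op": "step_arm", "data": {"increments": [{"dx": 0,"dy": 0,"dz": 0,"ax": 0,"ay": 0,"az": 0},{"dx": 0,"dy": 0,"dz": 0,"ax": 0,"ay": 0,"az": 0},{"dx": 0,"dy": 0,"dz": 0,"ax": 0,"ay": 0,"az": 0}]}}

```text
t: 42.28
tool_pos: [624.4, 123.1, 175.7]
ee_rot: [0.466, 0.885, -0.0, -0.0]
wrist_force: [0.0, -0.3, -0.5]
opening: 0.634
```

Run:
```python
from h import *
d=img("wrist","w23");p,r=pose();print(p,get_obs()["joint_velocities"].round(3))
```

```text
[624.45993342 123.27057773 175.74390541] [ 0.006  0.002  0.003  0.001 -0.     0.001]
```

View pics/w23.png

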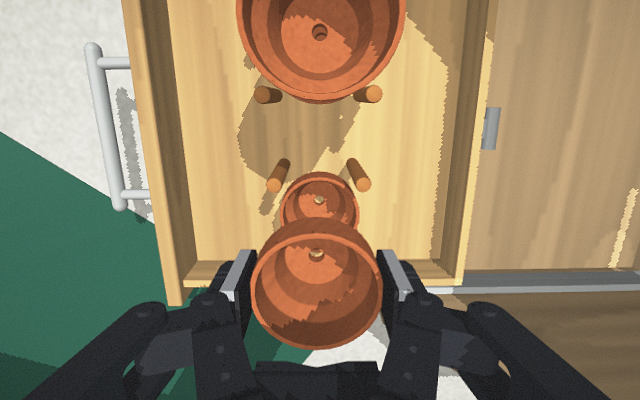

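{"op": "step_arm", "data": {"increments": [{"dx": 0.0,"dy": 0.0015,"dz": 0.02,"ax": 0,"ay": 0,"az": 0},{"dx": 0.0,"dy": 0.0015,"dz": 0.045,"ax": 0,"ay": 0,"az": 0},{"dx": 0.0,"dy": 0.0015,"dz": 0.065,"ax": 0,"ay": 0,"az": 0},{"dx": 0.0,"dy": 0.0015,"dz": 0.075,"ax": 0,"ay": 0,"az": 0},{"dx": 0.0,"dy": 0.0015,"dz": 0.079,"ax": 0,"ay": 0,"az": 0},{"dx": 0.0,"dy": 0.0015,"dz": 0.079,"ax": 0,"ay": 0,"az": 0}]}}

```text
t: 43.08
tool_pos: [626.4, 125.2, 97.2]
ee_rot: [0.466, 0.885, 0.0, 0.001]
wrist_force: [-1.0, 0.2, -1.5]
opening: 0.639
```

{"op": "step_arm", "data": {"increments": [{"dx": 0,"dy": 0,"dz": 0.0,"ax": 0,"ay": 0,"az": 0},{"dx": 0,"dy": 0,"dz": 0.0,"ax": 0,"ay": 0,"az": 0},{"dx": 0,"dy": 0,"dz": 0.0,"ax": 0,"ay": 0,"az": 0}], "grip": 1}}

```text
t: 43.45
tool_pos: [626.0, 125.5, 96.7]
ee_rot: [0.466, 0.885, 0.0, 0.0]
wrist_force: [-0.3, 0.8, 0.1]
opening: 0.999
```

{"op": "step_arm", "data": {"increments": [{"dx": 0,"dy": 0,"dz": -0.02,"ax": 0,"ay": 0,"az": 0},{"dx": 0,"dy": 0,"dz": -0.05,"ax": 0,"ay": 0,"az": 0},{"dx": 0,"dy": 0,"dz": -0.08,"ax": 0,"ay": 0,"az": 0},{"dx": 0,"dy": 0,"dz": -0.11,"ax": 0,"ay": 0,"az": 0},{"dx": 0,"dy": 0,"dz": -0.11,"ax": 0,"ay": 0,"az": 0},{"dx": 0,"dy": 0,"dz": -0.11,"ax": 0,"ay": 0,"az": 0}]}}

```text
t: 44.2
tool_pos: [625.6, 125.4, 205.9]
ee_rot: [0.466, 0.885, -0.0, -0.0]
wrist_force: [-0.0, 0.4, 0.0]
opening: 0.995
```

Run:
```python
from h import *
d=img("wrist","w24");print(pose()[0])
img("side","s24")
```

```text
[625.33142169 125.37121094 205.42483064]
```

View pics/w24.png

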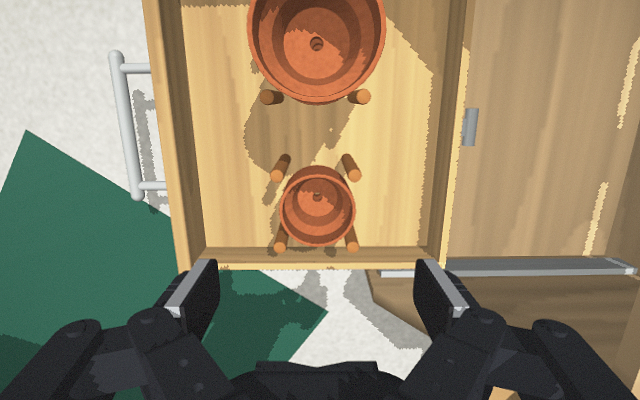

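View pics/s24.png

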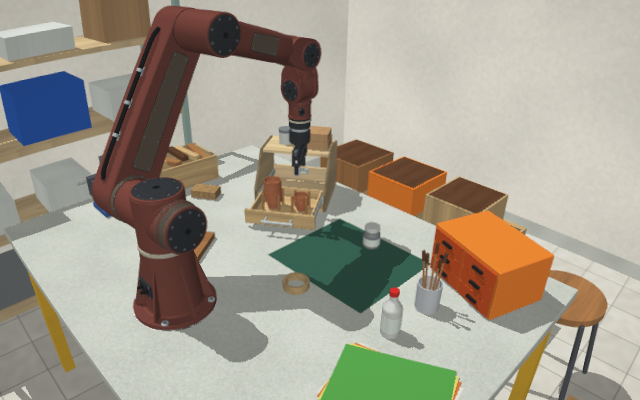

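{"op": "step_arm", "data": {"increments": [{"dx": 0.012,"dy": -0.035,"dz": 0,"ax": 0,"ay": 0,"az": 0},{"dx": 0.028,"dy": -0.09,"dz": 0,"ax": 0,"ay": 0,"az": 0},{"dx": 0.044,"dy": -0.14,"dz": 0.01,"ax": 0,"ay": 0,"az": 0},{"dx": 0.0495,"dy": -0.157,"dz": 0.04,"ax": 0,"ay": 0,"az": 0},{"dx": 0.0495,"dy": -0.157,"dz": 0.055,"ax": 0,"ay": 0,"az": 0},{"dx": 0.0495,"dy": -0.157,"dz": 0.055,"ax": 0,"ay": 0,"az": 0},{"dx": 0.0495,"dy": -0.157,"dz": 0.055,"ax": 0,"ay": 0,"az": 0}], "grip": -0.4}}

```text
t: 45.18
tool_pos: [468.8, 77.4, 151.7]
ee_rot: [0.466, 0.885, 0.0, 0.0]
wrist_force: [-0.2, 0.8, 0.1]
opening: 0.3
```

Run:
```python
from h import *
d=img("wrist","w25");p,r=pose();print(p)
h=np.array([467.7,77.4,50]);print(proj(d,h))
img("top","t25")
```

```text
[469.04035155  77.37805593 151.91367256]
(np.float64(313.6988475509248), np.float64(210.69383364217856))
```

View pics/w25.png

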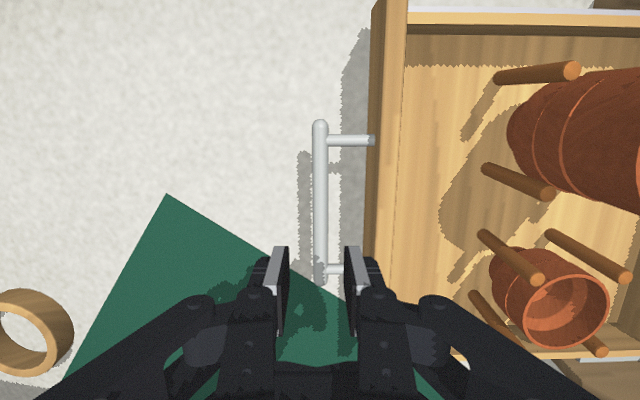

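View pics/t25.png

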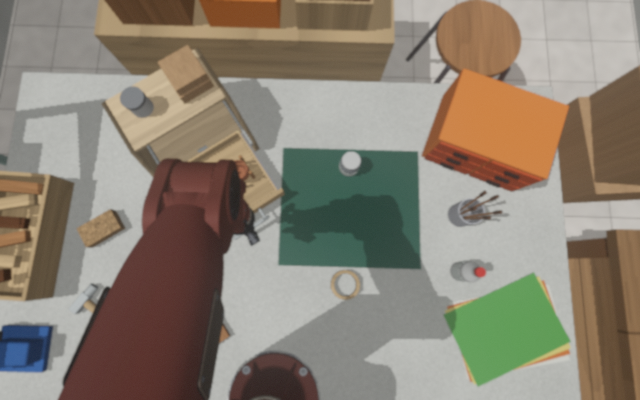

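{"op": "step_arm", "data": {"increments": [{"dx": 0,"dy": 0.002,"dz": 0.03,"ax": 0,"ay": 0,"az": 0},{"dx": 0,"dy": 0.002,"dz": 0.065,"ax": 0,"ay": 0,"az": 0},{"dx": 0,"dy": 0.002,"dz": 0.085,"ax": 0,"ay": 0,"az": 0},{"dx": 0,"dy": 0.002,"dz": 0.09,"ax": 0,"ay": 0,"az": 0},{"dx": 0,"dy": 0.002,"dz": 0.09,"ax": 0,"ay": 0,"az": 0}]}}

```text
t: 45.9
tool_pos: [470.6, 78.5, 62.0]
ee_rot: [0.466, 0.885, 0.0, 0.0]
wrist_force: [0.2, 0.7, 0.8]
opening: 0.301
```

{"op": "step_arm", "data": {"increments": [{"dx": 0,"dy": 0,"dz": 0,"ax": 0,"ay": 0,"az": 0},{"dx": 0,"dy": 0,"dz": 0,"ax": 0,"ay": 0,"az": 0},{"dx": 0,"dy": 0,"dz": 0,"ax": 0,"ay": 0,"az": 0},{"dx": 0,"dy": 0,"dz": 0,"ax": 0,"ay": 0,"az": 0}], "grip": -1, "grip_force": 40}}

```text
t: 46.4
tool_pos: [471.0, 78.5, 62.5]
ee_rot: [0.466, 0.885, 0.001, 0.001]
wrist_force: [0.0, 0.9, 8.2]
opening: 0.109
```

{"op": "step_arm", "data": {"increments": [{"dx": 0,"dy": 0.002,"dz": 0,"ax": 0,"ay": 0,"az": 0},{"dx": 0,"dy": 0.006,"dz": 0,"ax": 0,"ay": 0,"az": 0},{"dx": 0,"dy": 0.012,"dz": 0,"ax": 0,"ay": 0,"az": 0},{"dx": 0,"dy": 0.019,"dz": 0,"ax": 0,"ay": 0,"az": 0},{"dx": 0,"dy": 0.026,"dz": 0,"ax": 0,"ay": 0,"az": 0},{"dx": 0,"dy": 0.033,"dz": 0,"ax": 0,"ay": 0,"az": 0},{"dx": 0,"dy": 0.04,"dz": 0,"ax": 0,"ay": 0,"az": 0},{"dx": 0,"dy": 0.047,"dz": 0,"ax": 0,"ay": 0,"az": 0},{"dx": 0,"dy": 0.054,"dz": 0,"ax": 0,"ay": 0,"az": 0},{"dx": 0,"dy": 0.061,"dz": 0,"ax": 0,"ay": 0,"az": 0},{"dx": 0,"dy": 0.068,"dz": 0,"ax": 0,"ay": 0,"az": 0},{"dx": 0,"dy": 0.075,"dz": 0,"ax": 0,"ay": 0,"az": 0}]}}

```text
t: 47.9
tool_pos: [532.4, 121.1, 62.5]
ee_rot: [0.466, 0.885, 0.0, 0.0]
wrist_force: [-2.3, 0.4, 7.7]
opening: 0.107
```

{"op": "step_arm", "data": {"increments": [{"dx": 0,"dy": 0.007,"dz": 0,"ax": 0,"ay": 0,"az": 0},{"dx": 0,"dy": 0.014,"dz": 0,"ax": 0,"ay": 0,"az": 0},{"dx": 0,"dy": 0.021,"dz": 0,"ax": 0,"ay": 0,"az": 0},{"dx": 0,"dy": 0.028,"dz": 0,"ax": 0,"ay": 0,"az": 0},{"dx": 0,"dy": 0.035,"dz": 0,"ax": 0,"ay": 0,"az": 0},{"dx": 0,"dy": 0.042,"dz": 0,"ax": 0,"ay": 0,"az": 0},{"dx": 0,"dy": 0.049,"dz": 0,"ax": 0,"ay": 0,"az": 0},{"dx": 0,"dy": 0.056,"dz": 0,"ax": 0,"ay": 0,"az": 0},{"dx": 0,"dy": 0.062,"dz": 0,"ax": 0,"ay": 0,"az": 0},{"dx": 0,"dy": 0.067,"dz": 0,"ax": 0,"ay": 0,"az": 0},{"dx": 0,"dy": 0.07,"dz": 0,"ax": 0,"ay": 0,"az": 0},{"dx": 0,"dy": 0.07,"dz": 0,"ax": 0,"ay": 0,"az": 0}]}}

```text
t: 49.4
tool_pos: [590.2, 161.3, 62.5]
ee_rot: [0.465, 0.885, 0.001, 0.0]
wrist_force: [-1.4, 1.9, 5.4]
opening: 0.105
```

Run:
```python
from h import *
img("wrist","w26");o=get_obs();print(o["tool_pos"],o["wrist_force"]);img("side","s26")
```

```text
[590.19739766 161.32074754  62.53909779] [-0.87936943  2.80038916  6.43305063]
```

View pics/w26.png

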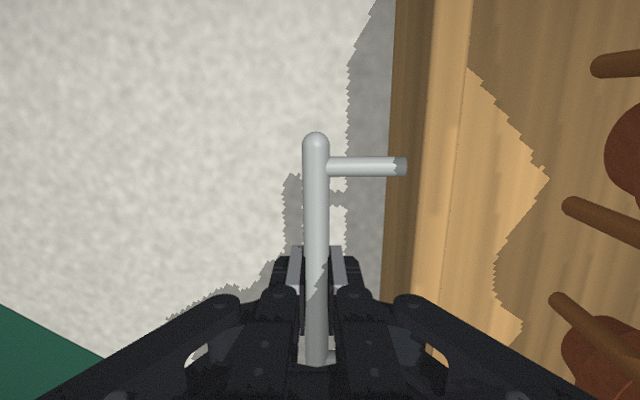

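View pics/s26.png

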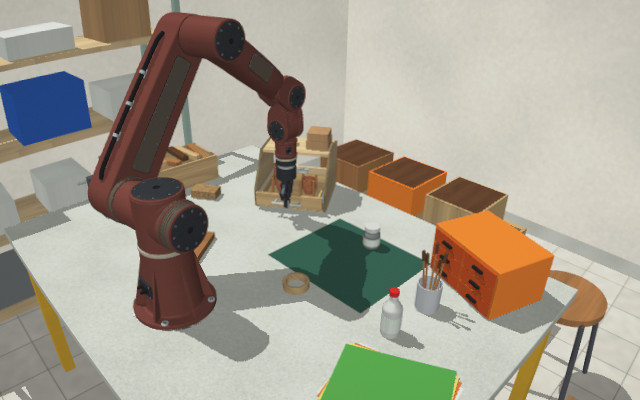

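{"op": "step_arm", "data": {"increments": [{"dx": 0,"dy": 0.002,"dz": 0,"ax": 0,"ay": 0,"az": 0},{"dx": 0,"dy": 0.005,"dz": 0,"ax": 0,"ay": 0,"az": 0},{"dx": 0,"dy": 0.008,"dz": 0,"ax": 0,"ay": 0,"az": 0},{"dx": 0,"dy": 0.011,"dz": 0,"ax": 0,"ay": 0,"az": 0},{"dx": 0,"dy": 0.014,"dz": 0,"ax": 0,"ay": 0,"az": 0},{"dx": 0,"dy": 0.016,"dz": 0,"ax": 0,"ay": 0,"az": 0}]}}

```text
t: 50.25
tool_pos: [601.8, 169.4, 62.5]
ee_rot: [0.466, 0.885, -0.001, -0.001]
wrist_force: [-6.3, -1.8, 10.8]
opening: 0.109
```

{"op": "step_arm", "data": {"increments": [{"dx": 0,"dy": 0.002,"dz": 0,"ax": 0,"ay": 0,"az": 0},{"dx": 0,"dy": 0.004,"dz": 0,"ax": 0,"ay": 0,"az": 0},{"dx": 0,"dy": 0.005,"dz": 0,"ax": 0,"ay": 0,"az": 0},{"dx": 0,"dy": 0.005,"dz": 0,"ax": 0,"ay": 0,"az": 0}]}}

```text
t: 50.75
tool_pos: [607.9, 173.6, 62.5]
ee_rot: [0.465, 0.885, 0.001, 0.0]
wrist_force: [0.7, 6.7, 5.2]
opening: 0.107
```

{"op": "step_arm", "data": {"increments": [{"dx": 0,"dy": 0.001,"dz": 0,"ax": 0,"ay": 0,"az": 0},{"dx": 0,"dy": 0.003,"dz": 0,"ax": 0,"ay": 0,"az": 0},{"dx": 0,"dy": 0.004,"dz": 0,"ax": 0,"ay": 0,"az": 0},{"dx": 0,"dy": 0.004,"dz": 0,"ax": 0,"ay": 0,"az": 0}]}}

```text
t: 51.25
tool_pos: [608.3, 173.9, 62.4]
ee_rot: [0.466, 0.885, -0.002, -0.001]
wrist_force: [-11.7, -4.1, 16.9]
opening: 0.111
```

{"op": "step_arm", "data": {"increments": [{"dx": 0,"dy": -0.003,"dz": 0,"ax": 0,"ay": 0,"az": 0},{"dx": 0,"dy": -0.003,"dz": 0,"ax": 0,"ay": 0,"az": 0},{"dx": 0,"dy": -0.003,"dz": 0,"ax": 0,"ay": 0,"az": 0}], "grip": -0.4}}

```text
t: 51.62
tool_pos: [607.9, 172.9, 61.4]
ee_rot: [0.466, 0.885, -0.0, 0.0]
wrist_force: [-0.3, -0.3, -0.5]
opening: 0.305
```

{"op": "step_arm", "data": {"increments": [{"dx": 0,"dy": 0,"dz": -0.02,"ax": 0,"ay": 0,"az": 0},{"dx": 0,"dy": 0,"dz": -0.05,"ax": 0,"ay": 0,"az": 0},{"dx": 0,"dy": -0.02,"dz": -0.09,"ax": 0,"ay": 0,"az": 0},{"dx": 0,"dy": -0.06,"dz": -0.13,"ax": 0,"ay": 0,"az": 0},{"dx": 0,"dy": -0.08,"dz": -0.15,"ax": 0,"ay": 0,"az": 0},{"dx": 0,"dy": -0.08,"dz": -0.15,"ax": 0,"ay": 0,"az": 0},{"dx": 0,"dy": -0.08,"dz": -0.15,"ax": 0,"ay": 0,"az": 0},{"dx": 0,"dy": -0.08,"dz": -0.15,"ax": 0,"ay": 0,"az": 0}]}}

```text
t: 52.62
tool_pos: [541.9, 128.0, 210.3]
ee_rot: [0.466, 0.885, -0.0, -0.001]
wrist_force: [0.2, -0.9, 0.1]
opening: 0.302
```

Run:
```python
from h import *
d=img("wrist","w27");o=get_obs();print(o["t"],o["tool_pos"],o["wrist_force"]);s=img("side","s27");img("top","t27")
a=cv2.cvtColor(s["frame"],cv2.COLOR_RGB2BGR);cv2.imwrite("pics/c27.png",cv2.resize(a[120:220,230:350],None,fx=5,fy=5,interpolation=cv2.INTER_CUBIC))
```

```text
52.675 [541.86200242 127.98584487 210.35576251] [-0.1596237   0.324217    0.37506138]
```

View pics/w27.png

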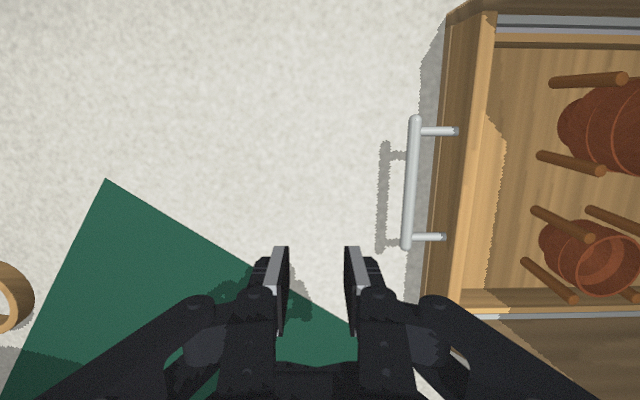

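View pics/c27.png

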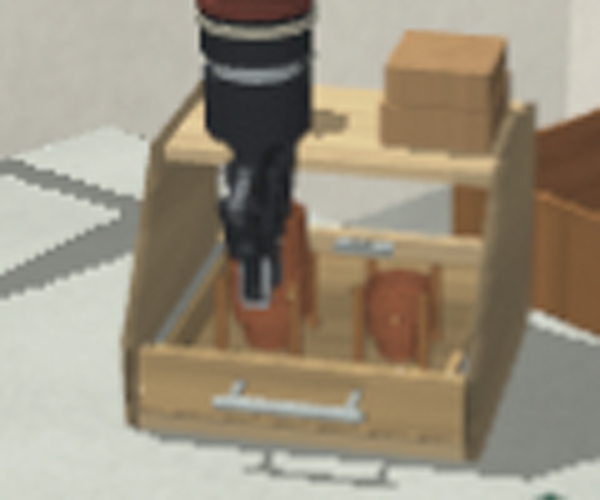

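{"op": "step_arm", "data": {"increments": [{"dx": -0.03,"dy": -0.03,"dz": 0,"ax": 0,"ay": 0,"az": 0},{"dx": -0.08,"dy": -0.06,"dz": 0,"ax": 0,"ay": 0,"az": 0},{"dx": -0.13,"dy": -0.08,"dz": 0,"ax": 0,"ay": 0,"az": 0},{"dx": -0.18,"dy": -0.1,"dz": 0,"ax": 0,"ay": 0,"az": 0},{"dx": -0.2,"dy": -0.1,"dz": 0,"ax": 0,"ay": 0,"az": 0},{"dx": -0.2,"dy": -0.1,"dz": 0,"ax": 0,"ay": 0,"az": 0},{"dx": -0.2,"dy": -0.1,"dz": 0,"ax": 0,"ay": 0,"az": 0},{"dx": -0.2,"dy": -0.1,"dz": 0,"ax": 0,"ay": 0,"az": 0}]}}

```text
t: 53.78
tool_pos: [572.4, -92.7, 211.5]
ee_rot: [0.465, 0.885, 0.0, -0.0]
wrist_force: [0.8, 0.4, -0.5]
opening: 0.295
```

Run:
```python
from h import *
o=get_obs();print(o["t"],o["tool_pos"],o["wrist_force"]);s=img("side","s28");t=img("top","t28")
a=cv2.cvtColor(s["frame"],cv2.COLOR_RGB2BGR);b=cv2.cvtColor(t["frame"],cv2.COLOR_RGB2BGR)
A=cv2.resize(a[120:220,230:350],(600,500),interpolation=cv2.INTER_CUBIC)
cv2.imwrite("pics/c28.png",A)
cv2.imwrite("pics/c29.png",cv2.resize(b[70:210,90:290],None,fx=4,fy=4,interpolation=cv2.INTER_CUBIC))
```

```text
53.775 [572.37622719 -92.71764383 211.50843982] [ 0.78645257  0.41667822 -0.45142778]
```

View pics/c28.png

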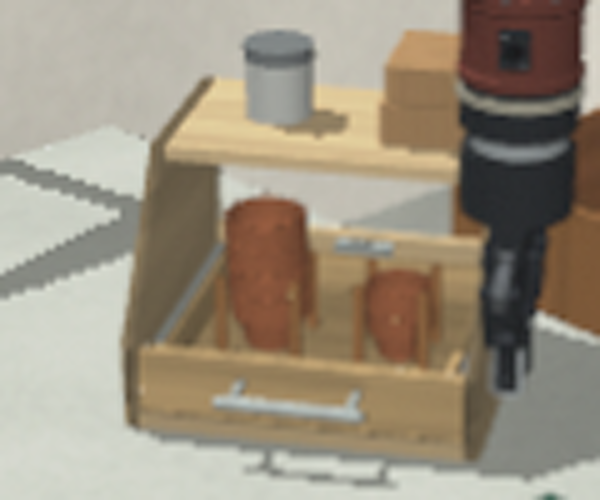

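View pics/c29.png

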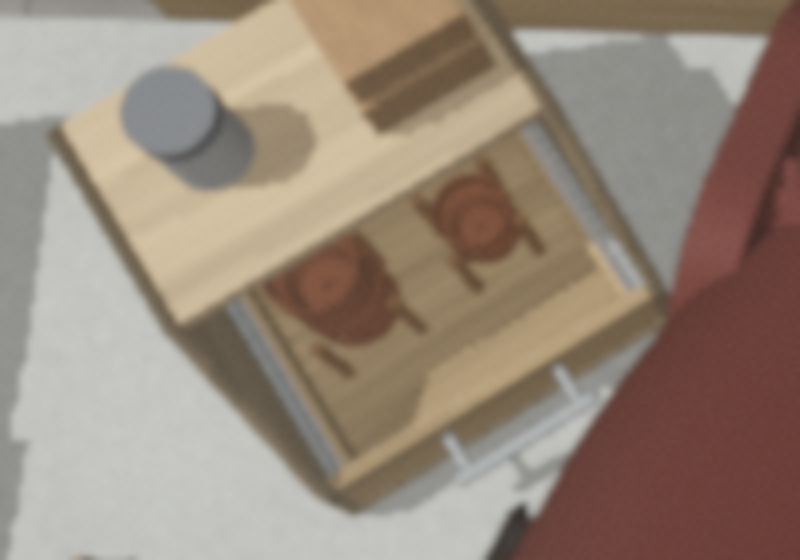

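View pics/s28.png

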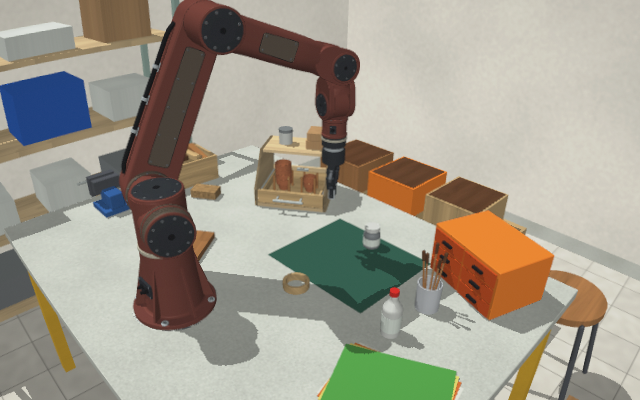

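Run:
```python
from h import *
t=img("top");C=lambda u,v:(u/4+90-.4,v/4+70-.4)
H=np.array([onz(t,*C(*p),50)[:2] for p in [(458,479),(602,393)]]).mean(0);print(H, (H-[580.2,156.9])@[.825,.565])
print(get_obs()["t"]); print(hand_in())
```

```text
[607.68256422 172.54200686] 31.51084935582047
53.925
the job is handed in; nothing more can be done
None
```

I cleared the table. I pulled the tray out to its stop and nested the four large pots between the wide-set pegs and the two small ones between the close-set pegs. I then pushed the tray home and handed the job in at about 54 s. `hand_in` gives no verdict, so success rests on these last checks:

- **Tray:** The handle moved about 170 mm along the runners from the stop, which is the full stroke. I felt the catch pull it in, and then a firm stop. The last top view puts the handle at (608, 173), against (608, 174) when it was gripped at the stop. That view is only good to a few mm, so it can't confirm the 3 mm limit by itself.
- **Pots:** Each pot was released with the gripper within about 2 mm of its nested height and little force on the wrist. After closing, both stacks look upright and centred between their pegs.
- **Bystanders:** The paint jar, glue bottle and brush tin are still standing, and the arm was clear of everything.
- **What disagreed:**
  - The top camera read the pots about 5 mm off in y compared with the wrist camera. I used the wrist camera for every grasp.
  - The first move call was refused because its rows left out two of the six keys. Nothing moved.

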